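Sweep the used culture dishes into the discard tray and shut its cover

ROBOT

A 6-joint arm with a two-finger parallel gripper is mounted at the origin on a cart in front of the work surface, level with it; the furniture and walls round the work are solid. World frame = base frame: x ahead of the robot, y to its left, z up, the work surface at z = 0. Lengths are in m, angles in rad, forces in N, time in s.
With the tool pointing down it reaches from about 0.325 to 0.775 m from the base axis. Payload 5.5 kg.
Tool frame: the origin (TCP) lies at the very end of the fingers, on their centre line; the grasp point (between the pads) lies 19 mm behind it; z points along the fingers, y is the direction in which the jaws open and shut (so a half turn about z gives the same grasp; the last joint's range is limited). The gripper opens to 85 mm and grips with 20 to 120 N. Pads are 22 mm wide; open, the fingers measure 114 mm over their backs; the gripper's body (76 mm by 85 mm) begins 54 mm behind the grasp point. The pads swing forward as they close: fully open they stand 13 mm farther back than shut.
Start: joints at [-1.229, 0.091, 1.231, -0, 1.82, -0.057], TCP at [0.233, -0.553, 0.195] pointing down, gripper open.
Joint ranges: [-2.87, 2.87], [-0.86, 2.18], [0.17, 2.46], [-1.51, 4.65], [0.06, 2.69], [-2.65, 2.65]. Speed limits (rad/s): [2.57, 2.57, 3.01, 3.14, 3.14, 3.14].

INTERFACE

Orientations are given as a 3x3 rotation matrix whose columns are the frame's x, y, z axes.
In Python, from station import ctrl, imaging gives the robot as it stands.
- The arm moves only by the tool send_rows, never from a script. Its argument "series" is one flat list of numbers, 5 for each row, row after row: the shift along the tool's x, y, z normalised to -1 to 1, where 1 is 0.12 m, then the turn about the tool's z normalised to -1 to 1, where 1 is pi rad, then the closure in counts, from 0 (fully open) to 255 (shut). In form: [tx, ty, tz, roll, gripper, tx, ty, tz, roll, gripper, ...]. A call has 1 to 5 rows; each row is the pose to reach, as a shift and turn from the pose measured when the call began, along the tool's axes at that moment, turning the shorter way round; what a row does not reach only later rows make up. A row lasts 1/8 s, in which the tool goes at most 62.5 mm and 10.7 degrees, less where a joint would pass 70% of its speed; a pose out of reach is approached as far as the arm can. A call with a number of a shift or a turn outside -1 to 1 is refused whole. A call with a gripper value outside its range is refused whole. The fingers move at their own pace and stop on an object; the grip force is fixed at half the most. Time passes only in rows, so rows that repeat a pose let the fingers close. It gives the time, the measured TCP pose, the force and the opening at its end, in the units of the state.
- ctrl.observe(): the state, without advancing time (a new reading comes with each control period).
- imaging.camera(name): name is "scene" or "side" or "wrist"; returns the picture (480x640x3 uint8, blue, green, red); there is no depth.
- imaging.get_calibration(name): a dict with "intrinsics" (3x3 intrinsics, pixels), "rvec" (rotation vector, rad) and "tvec" (3), from world to camera coordinates, as OpenCV has them. Camera axes: x right, y down, z forward; pixel columns grow to the right and rows downward; lengths in m; the calibration is good to about 2 mm. A picture is of the moment at which its call begins: read the wrist's pose just before it. get_calibration takes no time and is no camera call; for the wrist camera it gives the pose at the moment of the call.
- ctrl.job_done(): hands the job in, once; it reports no verdict.
The state is a dict: "time_s": time; "joint_positions": joint angles; "joint_velocities": joint speeds; "joint_efforts": joint torques, N m; "eef_pos": TCP position; "ee_rot": TCP orientation; "force": force on the tool from outside, world axes, zero at the start; "ft_torque": the same for the moment, N m; "finger_gap": finger opening in m.
Only numpy, scipy, OpenCV 4.12 (cv2) and the standard library are available. Lean on these libraries where they do the work, as an engineer would, in place of code of your own. Each camera call takes 0.05 s, during which the arm holds its last target.

TASK

Clear the three used culture dishes: with closed fingers, slide each one steadily along the bench, over the sill and right inside the open-fronted metal discard tray; do not pick them up, tip them over or flick them. Then push the tray's raised cover over from behind and press it fully shut over them. Leave the two white specimen cups, the bench timer and the test cassette where they stand.

Things in the scene. Friction and masses are not known exactly. Their poses are not given: they have to be found in the camera images.
- dish_0: used culture dish with its cover, a flat clear round dish with a pinkish disc inside: 60 mm across the cover's rim (55 mm where it is pushed), 14 mm tall, about 30 g, stands flat on the bench and slides easily. Origin: centre of the underside; z up.
- dish_1: used culture dish with its cover, a flat clear round dish with a pinkish disc inside: 60 mm across the cover's rim (55 mm where it is pushed), 14 mm tall, about 30 g, stands flat on the bench and slides easily. Origin: centre of the underside; z up.
- dish_2: used culture dish with its cover, a flat clear round dish with a pinkish disc inside: 60 mm across the cover's rim (55 mm where it is pushed), 14 mm tall, about 30 g, stands flat on the bench and slides easily. Origin: centre of the underside; z up.
- discard_tray: low pressed-steel tray with an open front, held to the bench (does not move). Origin: centre of its underside, on the bench; its own -x axis points out of the open front (mouth), +x to the rear wall, z up. Floor 2 mm thick, x -90 mm (mouth) to +87 mm (rear wall), between side walls 46 mm high at y = +/-109 mm. Wire grips at the sides reach to y = +/-131 mm.
- tray_mouth (a point): middle of the mouth's edge, on the floor, at x -90 mm of the tray; axes as the tray's. A sloped sill climbs to it from the bench over 19 mm. Flared cheeks 31 mm high widen the entry from y +/-111 mm here to +/-126 mm at 29 mm in front. A dish is inside when its centre is 33 mm or more behind this edge; three fit side by side (e.g. y -62, 0, +62 mm).
- tray_hinge (a point): middle of the cover's hinge pin, 50 mm above the bench behind the rear wall, at x +93 mm of the tray; axes as the tray's. The hinge is stiff: the cover stays wherever it is left, and yields to about 2 N at its free edge (3 to 4 N half way along).
- discard_cover (a joint): hinge angle of the tray's flat metal cover, rad: 0 = shut (level, upper face 51.5 mm above the bench), grows as it rises; 1.57 upright; starts at 1.62 to 1.88, leaning back over the rear, away from the mouth; stop at 2.0. The cover is 3 mm thick, 230 mm wide and reaches 188 mm from the hinge pin.
- cover_edge (a point): middle of the cover's free edge, 188 mm from the hinge pin. From this edge an apron 34 mm deep stands at right angles to the cover, on its inner side; shut, it hangs just in front of the mouth's edge and ends 15 mm above the bench, so a dish left in the mouth keeps the cover from shutting.
- cup_near: white specimen cup with snap lid, 64x58x50 mm, among the dishes at the robot's side of the bench; leave alone. Origin: its underside, near the centre
- cup_far: white specimen cup with snap lid, 64x58x50 mm, among the dishes at the far side; leave alone. Beyond it, to the right, stands a fixed black letter tray full of paper (front face at about x = 0.675 m, y about +0.13 to -0.11 m, over 80 mm tall): keep the gripper clear of it. Origin: its underside, near the centre
- bench_timer: square bench timer with a knob on top, 64x64x40 mm, at the near edge of the bench; leave alone. Origin: centre of the underside
- cassette: flat white test cassette, 70x20x5 mm (long along its x), lying flat to the left of the dishes; leave alone. Origin: centre of the underside

How it is judged:
By the outcome, as a careful person would: the job done as asked, in the order asked, and still so for the second after the job is handed in, with the robot touching nothing.
It also fails if it takes over 72 s, if anything falls off the work surface, if the arm or the gripper's body presses on something with over 40 N, if the wrist force passes 120 N, or if a joint passes its speed limit or range.

## Working session

There is one attempt and no reset: what is moved stays moved. The work goes in short steps, Python scripts to look and compute and a tool call to move; the robot and the scene stay as the last step left them, time stands still between calls to the robot, and variables do not carry over. Pictures are saved under pics/ and viewed, and the job is handed in when it is done.

Besides the shell and the picture viewer there is one more tool, called after "Emit:" as name(argument=value, ...) on one line, values as JSON. send_rows: Moves the arm, as the interface text tells. Its arguments: {"type":"object","properties":{"series":{"type":"array","items":{"type":"number"}}},"required":["series"]}

```bash
ls; mkdir -p pics
python3 - <<'E'
from station import ctrl, imaging
import cv2
s=ctrl.observe()
for k,v in s.items(): print(k,v)
for n in ["scene","side","wrist"]:
    im=imaging.camera(n); cv2.imwrite(f"pics/a_{n}.png",im)
    print(n,imaging.get_calibration(n))
E
```

```text
pics
time_s 0.0
joint_positions [-1.22871957e+00  9.18604861e-02  1.23190791e+00  2.70125082e-06
  1.81981304e+00 -5.67239414e-02]
joint_velocities [ 0.00043478  0.00084851 -0.00034159 -0.00208843 -0.00065564  0.00138689]
joint_efforts [-1.63963177e-03 -4.58733237e+01 -4.18024349e+01 -3.40885399e-04
  1.17074678e-02 -8.59251656e-06]
eef_pos [ 0.23285101 -0.55257662  0.19353754]
ee_rot [[ 9.21527142e-01  3.88313384e-01 -6.64656991e-04]
 [ 3.88313936e-01 -9.21525243e-01  1.87442398e-03]
 [ 1.15365726e-04 -1.98542815e-03 -9.99998022e-01]]
force [0.69014588 0.1423909  0.07661983]
ft_torque [ 0.05554905 -0.00675812  0.0377178 ]
finger_gap 0.08558717742454897
scene {'intrinsics': array([[480.52847731,   0.        , 320.78892292],
       [  0.        , 480.52847731, 241.77869203],
       [  0.        ,   0.        ,   1.        ]]), 'rvec': array([ 0.73554099, -2.37572776,  1.35620744]), 'tvec': array([0.44643609, 0.17313424, 0.76865432])}
side {'intrinsics': array([[448.63700652,   0.        , 322.1939836 ],
       [  0.        , 448.63700652, 236.84026604],
       [  0.        ,   0.        ,   1.        ]]), 'rvec': array([ 2.17764789, -0.0496539 ,  0.04640885]), 'tvec': array([-0.52132806,  0.07758521,  0.9230175 ])}
wrist {'intrinsics': array([[365.27963275,   0.        , 318.42590905],
       [  0.        , 365.27963275, 246.39637856],
       [  0.        ,   0.        ,   1.        ]]), 'rvec': array([-2.3972998 ,  1.58907354,  0.24959027]), 'tvec': array([-0.60004355, -0.03957039,  0.38036056])}
```

View pics/a_scene.png

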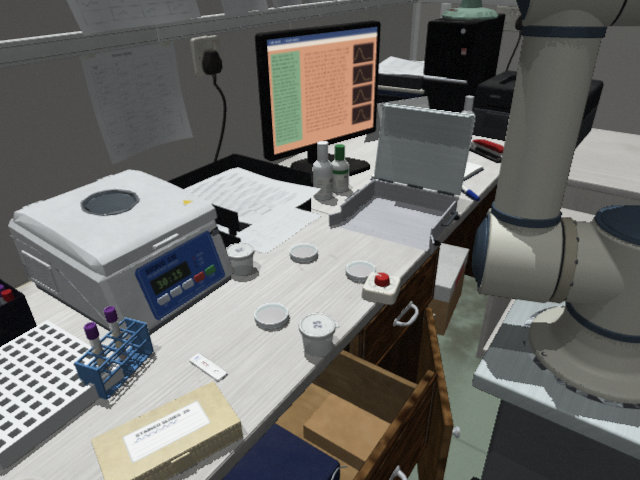

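View pics/a_side.png

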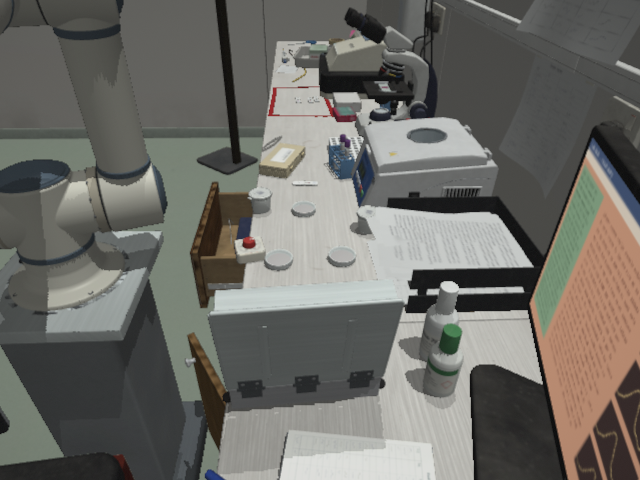

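View pics/a_wrist.png

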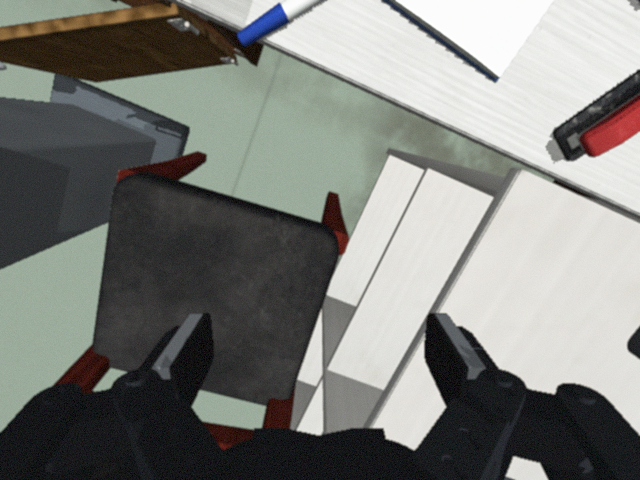

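The scene view shows dishes near (304,253), (360,270) and (271,316), cups at (240,262) and (318,335), and the timer at (381,287). The tray is around (400,205) with its cover raised. I'll zoom in to measure them accurately.

Run:
```python
import cv2
a=cv2.imread("pics/a_scene.png"); b=cv2.imread("pics/a_side.png")
cv2.imwrite("pics/z1.png",cv2.resize(a[220:370,190:410],None,fx=3.6,fy=3.6,interpolation=cv2.INTER_CUBIC))
cv2.imwrite("pics/z2.png",cv2.resize(a[95:265,310:510],None,fx=3.5,fy=3.5,interpolation=cv2.INTER_CUBIC))
cv2.imwrite("pics/z3.png",cv2.resize(b[170:290,200:400],None,fx=4,fy=4,interpolation=cv2.INTER_CUBIC))
cv2.imwrite("pics/z4.png",cv2.resize(b[270:420,195:425],None,fx=3.4,fy=3.4,interpolation=cv2.INTER_CUBIC))
```

```text
(no output)
```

View pics/z1.png

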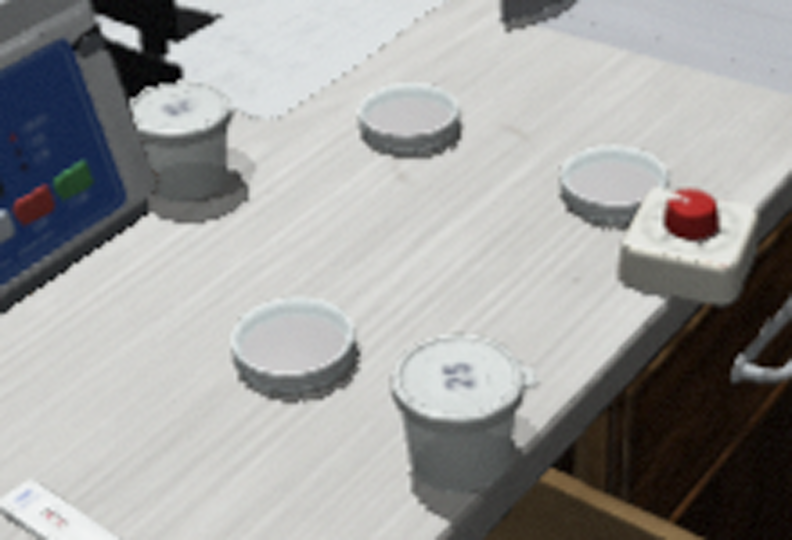

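View pics/z2.png

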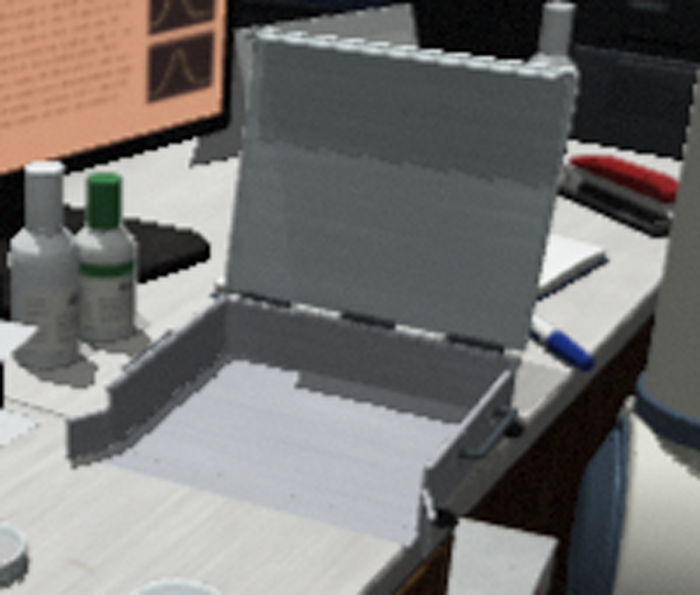

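View pics/z3.png

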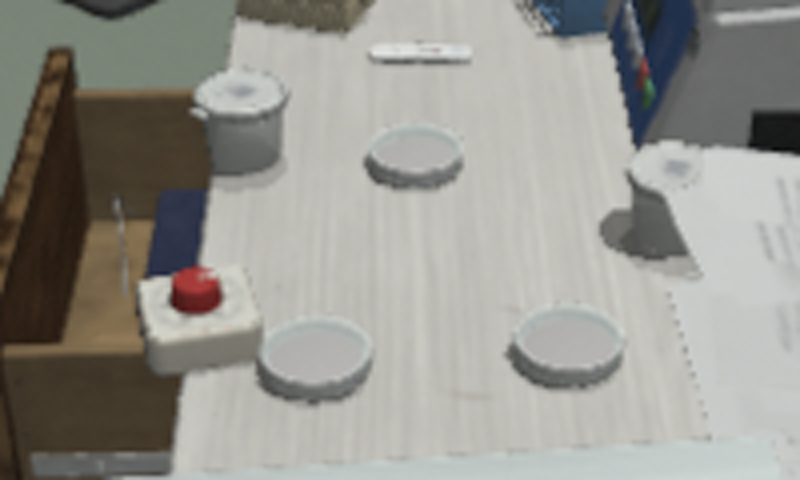

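View pics/z4.png

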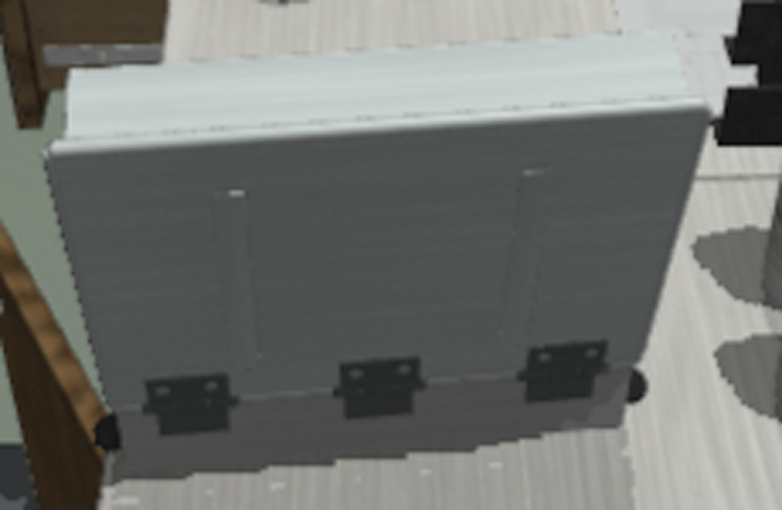

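```bash
cat > geo.py <<'E'
import numpy as np, cv2
from scipy.optimize import least_squares
from station import imaging
CAL={n:imaging.get_calibration(n) for n in("scene","side")}
def proj(n,P,c=None):
    c=c or CAL[n]; return cv2.projectPoints(np.atleast_2d(np.array(P,float)),c["rvec"],c["tvec"],c["intrinsics"],None)[0][:,0]
def ray(n,uv,z,c=None):
    c=c or CAL[n]; R=cv2.Rodrigues(c["rvec"])[0]; C=-R.T@c["tvec"].ravel()
    d=R.T@np.linalg.inv(c["intrinsics"])@np.array([uv[0],uv[1],1.]); return C+d*(z-C[2])/d[2]
E
python3 - <<'E'
from geo import *
z1=lambda x,y:(190+x/3.6,220+y/3.6); z2=lambda x,y:(310+x/3.5,95+y/3.5)
z3=lambda x,y:(200+x/4,170+y/4); z4=lambda x,y:(195+x/3.4,270+y/3.4)
pr=lambda *a:print(*[np.round(x,4) if not isinstance(x,str) else x for x in a])
for nm,a,b in [("A",z1(410,113),z3(567,340)),("B",z1(613,180),z3(315,353)),("C",z1(294,338),z3(414,151))]:
    pr(nm,ray("scene",a,.014),ray("side",b,.014))
pr("cupnear top",ray("scene",z1(456,378),.05),ray("side",z3(240,90),.05))
pr("cupfar top",ray("scene",z1(180,108),.05),ray("side",z3(665,165),.05))
pr("timer top",ray("scene",z1(690,232),.04),ray("side",z3(200,307),.04))
pr("cass",ray("scene",(208,367),.005),ray("side",z3(420,52),.005))
pr("cheekL",ray("scene",z2(70,465),0),"rearfloorL",ray("scene",z2(228,362),.002),"R",ray("scene",z2(462,425),.002))
pr("knobs",ray("side",z4(636,385),.05),ray("side",z4(107,432),.05))
def pts(p):
    x,y,w,th=p; c,s=np.cos(w),np.sin(w)
    R=np.array([[c,-s],[s,c]])
    def T(q): q=np.array(q,float); return np.r_[R@q[:2]+[x,y],q[2]]
    def cov(r,yy,o=0): # r along cover,o on outer side
        return T([.093-r*np.cos(th)+o*np.sin(th),yy,.05+r*np.sin(th)+o*np.cos(th)])
    return T,cov
obs=[("side",z4(48,152),lambda T,c:c(.188,-.115,.0015)),("side",z4(708,107),lambda T,c:c(.188,.115,.0015)),
("scene",z2(70,465),lambda T,c:T([-.119,.126,0])),("scene",z2(228,362),lambda T,c:T([.087,.109,.002])),
("side",z4(70,72),lambda T,c:c(.188,-.115,-.034)),("side",z4(683,35),lambda T,c:c(.188,.115,-.034))]
# tray +x -> world -y => yaw ~ -pi/2 ; tray +y -> world +x
def f(p):
    T,c=pts(p); return np.concatenate([proj(n,g(T,c))[0]-uv for n,uv,g in obs])
r=least_squares(f,[.5,-.3,-1.57,1.75]); pr(r.x,r.fun.reshape(-1,2))
T,c=pts(r.x)
for nm,q in dict(mouth=[-.09,0,0],mL=[-.09,.109,0],mR=[-.09,-.109,0],hinge=[.093,0,.05]).items(): pr(nm,T(q))
pr("edge",c(.188,0));
E
```

```text
A [0.5605 0.038  0.014 ] [0.5657 0.029  0.014 ]
B [0.4256 0.0328 0.014 ] [0.4304 0.0221 0.014 ]
C [0.4832 0.2364 0.014 ] [0.487  0.2285 0.014 ]
cupnear top [0.3762 0.2513 0.05  ] [0.3796 0.2451 0.05  ]
cupfar top [0.6332 0.1507 0.05  ] [0.6325 0.1487 0.05  ]
timer top [0.3506 0.0856 0.04  ] [0.371 0.03  0.04 ]
cass [0.4894 0.3824 0.005 ] [0.494 0.377 0.005]
cheekL [ 0.5865 -0.0995  0.    ] rearfloorL [ 0.5753 -0.2956  0.002 ] R [ 0.3895 -0.2951  0.002 ]
knobs [ 0.5913 -0.3297  0.05  ] [ 0.368  -0.3436  0.05  ]
[ 0.4755 -0.2292 -1.504   1.7717] [[-1.3867  0.8635]
 [ 2.577  -0.4798]
 [-1.758  -1.1924]
 [-2.4328 -3.0566]
 [-6.0549 -0.8111]
 [ 2.994  -2.7562]]
mouth [ 0.4694 -0.1394  0.    ]
mL [ 0.5782 -0.1321  0.    ]
mR [ 0.3607 -0.1467  0.    ]
hinge [ 0.4817 -0.322   0.05  ]
edge [ 0.4842 -0.3594  0.2342]
```

```bash
cat >> geo.py <<'E'
def tri(a,b):
    def PM(n):
        c=CAL[n]; return c["intrinsics"]@np.c_[cv2.Rodrigues(c["rvec"])[0],c["tvec"].ravel()]
    X=cv2.triangulatePoints(PM("scene"),PM("side"),np.array(a,float).reshape(2,1),np.array(b,float).reshape(2,1)); X=(X[:3]/X[3]).ravel()
    return X, proj("scene",X)[0]-a, proj("side",X)[0]-b
E
python3 - <<'E'
from geo import *
z1=lambda x,y:(190+x/3.6,220+y/3.6); z2=lambda x,y:(310+x/3.5,95+y/3.5)
z3=lambda x,y:(200+x/4,170+y/4); z4=lambda x,y:(195+x/3.4,270+y/3.4)
for nm,a,b in [("A",z1(410,113),z3(567,340)),("B",z1(613,180),z3(315,353)),("C",z1(294,338),z3(414,151)),("cn",z1(456,378),z3(240,90)),("cf",z1(180,108),z3(665,165)),("timer",z1(692,230),z3(199,307)),("knob",z1(692,200),z3(198,277)),("cass",(208,367),z3(420,52))]:
    print(nm,*[np.round(q,4) for q in tri(a,b)])
for n in CAL:
    R=cv2.Rodrigues(CAL[n]["rvec"])[0]; print(n,-R.T@CAL[n]["tvec"].ravel())
# overlay circles
a=cv2.imread("pics/a_scene.png"); b=cv2.imread("pics/a_side.png")
t=np.linspace(0,2*np.pi,80)
for n,im,off,sz,f in(("scene",a,(190,220),(220,150),3.6),("side",b,(200,170),(200,120),4)):
    x,y=off;w,h=sz
    o=cv2.resize(im[y:y+h,x:x+w],None,fx=f,fy=f,interpolation=cv2.INTER_CUBIC)
    for (cx,cy) in[(.563,.034),(.428,.0275),(.485,.2325)]:
        for r,z,col in((.03,.014,(0,0,255)),(.0275,0,(0,255,0))):
            p=proj(n,np.c_[cx+r*np.cos(t),cy+r*np.sin(t),0*t+z]); p=(p-off+.5)*f
            cv2.polylines(o,[p.round().astype(int)],True,col,1)
    cv2.imwrite(f"pics/ov_{n}.png",o)
E
```

```text
A [0.5654 0.0329 0.0103] [-0.3544 -0.2262] [-0.3893  0.2672]
B [0.4295 0.0272 0.0097] [-0.2835 -0.1233] [-0.2972  0.142 ]
C [0.4866 0.2333 0.0107] [-0.2424 -0.1496] [-0.1884  0.1253]
cn [0.3786 0.2489 0.0475] [-0.3526 -0.171 ] [-0.2508  0.1327]
cf [0.6332 0.1503 0.0494] [0.1863 0.1562] [ 0.176  -0.1578]
timer [0.3651 0.0574 0.0194] [-0.7517 -0.2686] [-0.7296  0.2898]
knob [0.3659 0.0583 0.0386] [-0.8212 -0.3009] [-0.7964  0.3234]
cass [0.4931 0.3806 0.0023] [-0.5768 -0.3974] [-0.3565  0.2634]
scene [0.03242284 0.72395012 0.54309769]
side [ 0.47380803 -0.74010299  0.59792745]
```

View pics/ov_scene.png

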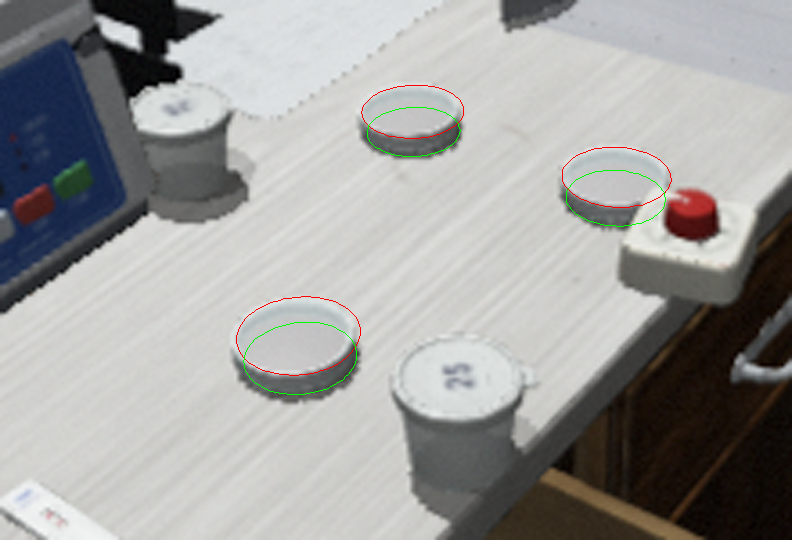

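View pics/ov_side.png

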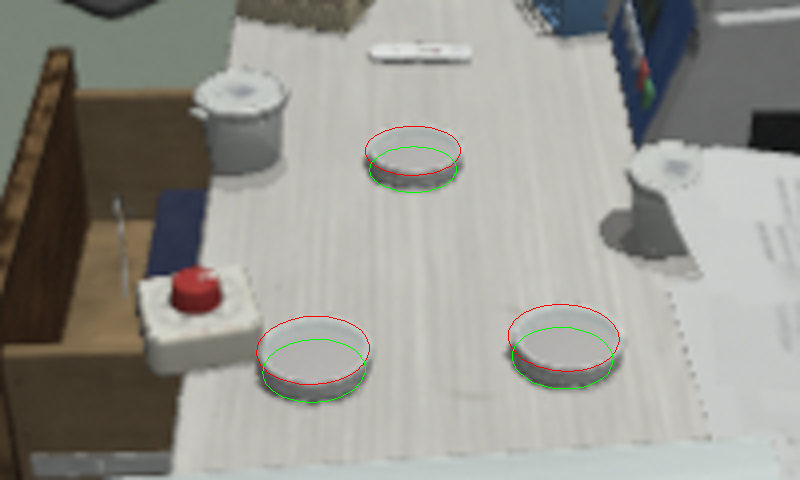

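```bash
cat >> geo.py <<'E'
def tray(p):
    x,y,w,th=p; c,s=np.cos(w),np.sin(w); R=np.array([[c,-s],[s,c]])
    def T(q): q=np.array(q,float); return np.r_[R@q[:2]+[x,y],q[2]]
    def cov(r,yy,o=0): return T([.093-r*np.cos(th)+o*np.sin(th),yy,.05+r*np.sin(th)+o*np.cos(th)])
    return T,cov
def wire(im,n,p,off,sz,f,cover=True):
    T,c=tray(p); x,y=off;w,h=sz
    o=cv2.resize(im[y:y+h,x:x+w],None,fx=f,fy=f,interpolation=cv2.INTER_CUBIC)
    L=[]
    for s in(1,-1):
        L+= [[T([-.09,s*.109,.002]),T([.087,s*.109,.002]),T([.087,s*.109,.046]),T([-.09,s*.109,.046])],[T([-.09,s*.111,.002]),T([-.119,s*.126,0]),T([-.119,s*.126,.031]),T([-.09,s*.111,.031])]]
    L+=[[T([-.09,.109,.002]),T([-.09,-.109,.002])],[T([-.109,.115,0]),T([-.109,-.115,0])],[T([.087,.109,.002]),T([.087,-.109,.002])]]
    if cover: L+=[[c(0,-.115),c(.188,-.115),c(.188,.115),c(0,.115),c(0,-.115)],[c(.188,-.115),c(.188,-.115,-.034),c(.188,.115,-.034),c(.188,.115)]]
    for l in L:
        q=(proj(n,l)-off+.5)*f; cv2.polylines(o,[q.round().astype(int)],False,(0,0,255),1)
    return o
E
python3 - <<'E'
from geo import *
p=[.4755,-.2292,-1.504,1.7717]
cv2.imwrite("pics/w1.png",wire(cv2.imread("pics/a_scene.png"),"scene",p,(310,95),(200,170),3.5))
cv2.imwrite("pics/w2.png",wire(cv2.imread("pics/a_side.png"),"side",p,(195,260),(230,160),3.4))
E
```

```text
(no output)
```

View pics/w1.png

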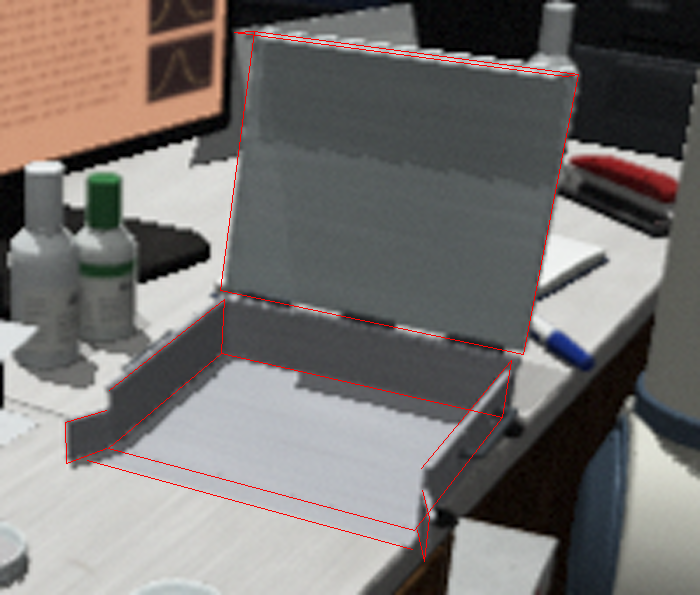

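View pics/w2.png

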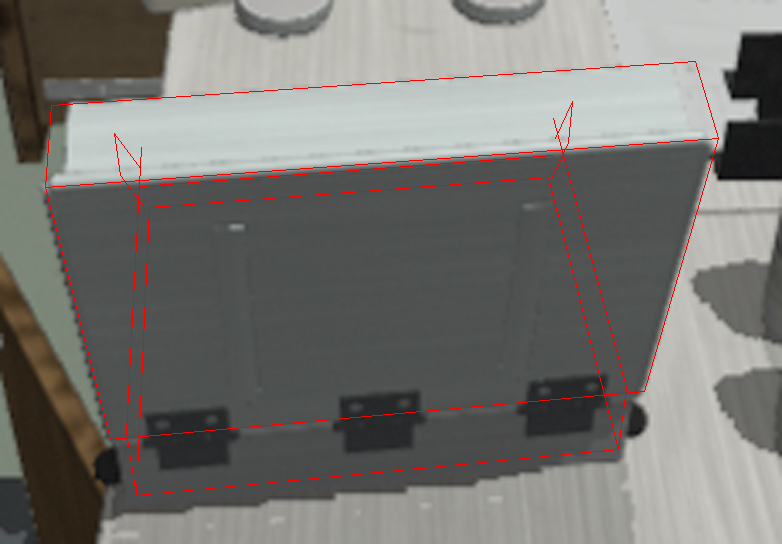

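The tray wireframe matches the pictures to about 3 mm, and the dish circles to about 2 mm. Next comes a planning helper.

```bash
cat > plan.py <<'E'
import numpy as np, sys
from station import ctrl, imaging
import cv2
O=np.array([.4755,-.2292]); W=-1.504
ex=np.array([np.cos(W),np.sin(W)]); ey=np.array([-ex[1],ex[0]])
def t2w(x,y): return O+x*ex+y*ey
def w2t(p): d=np.array(p[:2])-O; return np.array([d@ex,d@ey])
def rows(targets,flip=False):
    """targets: (x,y,z, toolY world angle deg, grip)"""
    s=ctrl.observe(); R=np.array(s["ee_rot"]); p=np.array(s["eef_pos"])
    a0=np.degrees(np.arctan2(R[1,1],R[0,1]))
    print("t",round(s["time_s"],2),"p",p.round(4),"tray",w2t(p).round(4),"ya",round(a0,1),"F",np.array(s["force"]).round(1),"gap",round(s["finger_gap"],3),"j6",round(s["joint_positions"][5],2))
    for x,y,z,a,g in targets:
        v=R.T@(np.array([x,y,z])-p)/.12
        da=(a-a0+180)%360-180
        print([float(round(q,3)) for q in v],round(-da/180,3),g)
E
python3 - <<'E'
from plan import *
c=imaging.get_calibration("wrist"); R=cv2.Rodrigues(c["rvec"])[0]; C=-R.T@c["tvec"].ravel()
s=ctrl.observe(); print("cam in tool", np.array(s["ee_rot"]).T@(C-s["eef_pos"]))
rows([(.24,-.46,.29,-67,255),(.27,-.43,.3,-75,255)])
print(t2w(-.307,.122))
E
```

```text
cam in tool [ 0.07801284  0.00094063 -0.17910647]
t 0.15 p [ 0.2329 -0.5527  0.1938] tray [ 0.3066 -0.2637] ya -67.2 F [ 0.3  0.1 -0.3] gap 0.086 j6 -0.06
[0.355, -0.69, -0.801] -0.001 255
[0.682, -0.823, -0.884] 0.044 255
[0.57673671 0.08525847]
```

Emit:
send_rows(series=[0.1, 0, -0.45, 0, 255, 0.35, -0.35, -0.85, 0, 255, 0.68, -0.8, -0.9, 0.04, 255, 0.68, -0.8, -0.9, 0.04, 255])

```text
time_s: 0.65
eef_pos: [0.2718, -0.4305, 0.3046]
ee_rot: [[0.963, 0.271, 0.002], [0.271, -0.963, -0.002], [0.001, 0.002, -1.0]]
force: [0.5, 0.0, 0.1]
finger_gap: 0.012
```

Run:
```python
from plan import *
rows([(.285,-.33,.3,-80,255),(.31,-.29,.3,-85,255)])
```

```text
t 0.65 p [ 0.2718 -0.4305  0.3046] tray [ 0.1872 -0.2167] ya -74.3 F [0.5 0.  0.1] gap 0.012 j6 0.22
[0.333, -0.776, 0.037] 0.032 255
[0.624, -1.04, 0.037] 0.06 255
```

Emit:
send_rows(series=[0.25, -0.45, 0, 0, 255, 0.6, -0.95, 0, 0, 255, 0.8, -1, 0, 0, 255])

```text
time_s: 1.02
eef_pos: [0.3318, -0.287, 0.3048]
ee_rot: [[0.962, 0.272, 0.003], [0.272, -0.962, -0.003], [0.002, 0.003, -1.0]]
force: [-0.1, -0.8, -0.2]
finger_gap: -0.0003
```

Emit:
send_rows(series=[0.45, -0.45, 0, 0, 255, 0.9, -0.9, 0, 0, 255])

```text
time_s: 1.27
eef_pos: [0.3926, -0.1784, 0.3037]
ee_rot: [[0.962, 0.272, 0.002], [0.272, -0.962, -0.002], [0.001, 0.003, -1.0]]
force: [0.7, -1.4, -0.2]
finger_gap: -0.0001
```

Emit:
send_rows(series=[0.45, -0.45, 0.1, 0.05, 255, 0.9, -0.9, 0.4, 0.1, 255])

```text
time_s: 1.52
eef_pos: [0.4473, -0.0825, 0.2732]
ee_rot: [[1.0, -0.03, 0.003], [-0.03, -1.0, -0.003], [0.003, 0.003, -1.0]]
force: [0.7, -1.0, -1.1]
finger_gap: -0.0002
```

Run:
```python
from plan import *
# A leg1
a=np.array([-.257,.106]); m=np.array([-.13,.064]); d=(m-a)/np.linalg.norm(m-a)
print(d, np.degrees(W+np.arctan2(d[1],d[0])))
s=a-.053*d; sw=t2w(*s); ang=np.degrees(W+np.arctan2(d[1],d[0]))
rows([(*sw,.10,ang,255),(*sw,.007,ang,255)])
```

```text
[ 0.94942823 -0.31398414] -104.47235044753624
t 1.52 p [ 0.4473 -0.0825  0.2732] tray [-0.1483 -0.0184] ya -91.7 F [ 0.7 -1.  -1.1] gap -0.0 j6 1.34
[1.037, -1.437, 1.442] 0.071 255
[1.034, -1.44, 2.217] 0.071 255
```

Emit:
send_rows(series=[0.4, -0.5, 0.2, 0.035, 255, 0.8, -1, 0.5, 0.07, 255, 0.8, -1, 0.5, 0.07, 255])

```text
time_s: 1.9
eef_pos: [0.5478, 0.0362, 0.2102]
ee_rot: [[0.969, -0.247, -0.0], [-0.247, -0.969, -0.003], [0.0, 0.003, -1.0]]
force: [0.3, -1.1, -0.2]
finger_gap: 0.0
```

Run:
```python
from plan import *
a=np.array([-.257,.106]); m=np.array([-.13,.064]); d=(m-a)/np.linalg.norm(m-a)
s=a-.053*d; sw=t2w(*s); ang=np.degrees(W+np.arctan2(d[1],d[0]))
rows([(*sw,.12,ang,255),(*sw,.007,ang,255)])
```

```text
t 1.9 p [0.5478 0.0362 0.2102] tray [-0.26    0.0898] ya -104.3 F [ 0.3 -1.1 -0.2] gap 0.0 j6 1.83
[0.137, -0.462, 0.75] 0.001 255
[0.137, -0.465, 1.692] 0.001 255
```

Emit:
send_rows(series=[0.137, -0.465, 0.3, 0, 255, 0.137, -0.465, 0.7, 0, 255, 0.137, -0.465, 0.9, 0, 255, 0.137, -0.465, 0.9, 0, 255])

```text
time_s: 2.4
eef_pos: [0.5757, 0.0855, 0.098]
ee_rot: [[0.969, -0.246, -0.007], [-0.246, -0.969, -0.004], [-0.006, 0.006, -1.0]]
force: [0.4, 0.4, 0.6]
finger_gap: -0.0001
```

Run:
```python
from plan import *
a=np.array([-.257,.106]); m=np.array([-.13,.064]); d=(m-a)/np.linalg.norm(m-a)
s=a-.053*d; sw=t2w(*s); ang=np.degrees(W+np.arctan2(d[1],d[0]))
rows([(*sw,.12,ang,255),(*sw,.007,ang,255)])
cv2.imwrite("pics/b_wrist.png",imaging.camera("wrist"))
cv2.imwrite("pics/b_side.png",cv2.resize(imaging.camera("side")[150:300,200:400],None,fx=4,fy=4))
```

```text
t 2.4 p [0.5757 0.0855 0.098 ] tray [-0.3074  0.121 ] ya -104.3 F [0.4 0.4 0.6] gap -0.0 j6 1.91
[0.012, -0.003, -0.184] 0.001 255
[0.018, -0.008, 0.758] 0.001 255
```

View pics/b_wrist.png

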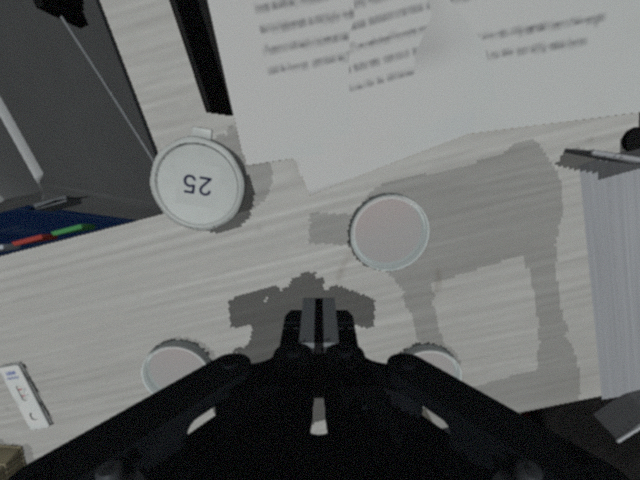

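View pics/b_side.png

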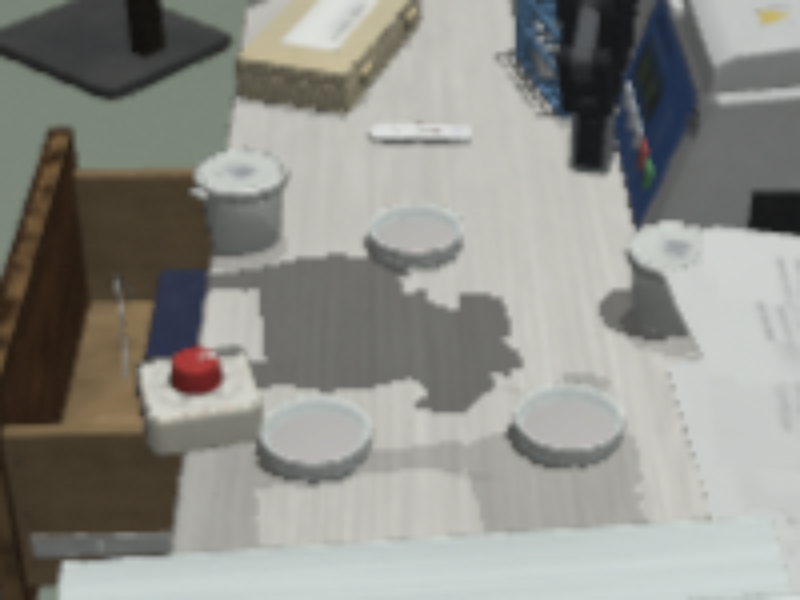

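The wrist view shows dish A at about (389,231), clear of the fingers at (320,310). cup_far is at (200,185).

Run:
```python
from geo import *
c=imaging.get_calibration("wrist")
for n,uv,z in(("A",(389.5,231.5),.014),("cup",(199,181),.05),("fing",(319,299),.098)): print(n,ray(None,uv,z,c).round(4))
```

```text
A [0.5693 0.0314 0.014 ]
cup [0.6426 0.1461 0.05  ]
fing [0.5673 0.0874 0.098 ]
```

Emit:
send_rows(series=[0.03, 0, 0.3, 0, 255, 0.03, 0, 0.6, 0, 255, 0.03, 0, 0.75, 0, 255, 0.03, 0, 0.75, 0, 255])

```text
time_s: 3.0
eef_pos: [0.5811, 0.0841, 0.0126]
ee_rot: [[0.969, -0.247, -0.001], [-0.247, -0.969, -0.003], [-0.0, 0.003, -1.0]]
force: [-0.4, 0.0, 0.0]
finger_gap: 0.0
```

Run:
```python
from plan import *
rows([])
cv2.imwrite("pics/c_scene.png",cv2.resize(imaging.camera("scene")[200:350,200:420],None,fx=3.6,fy=3.6))
```

```text
t 3.0 p [0.5811 0.0841 0.0126] tray [-0.3056  0.1263] ya -104.3 F [-0.4  0.   0. ] gap 0.0 j6 1.91
```

View pics/c_scene.png

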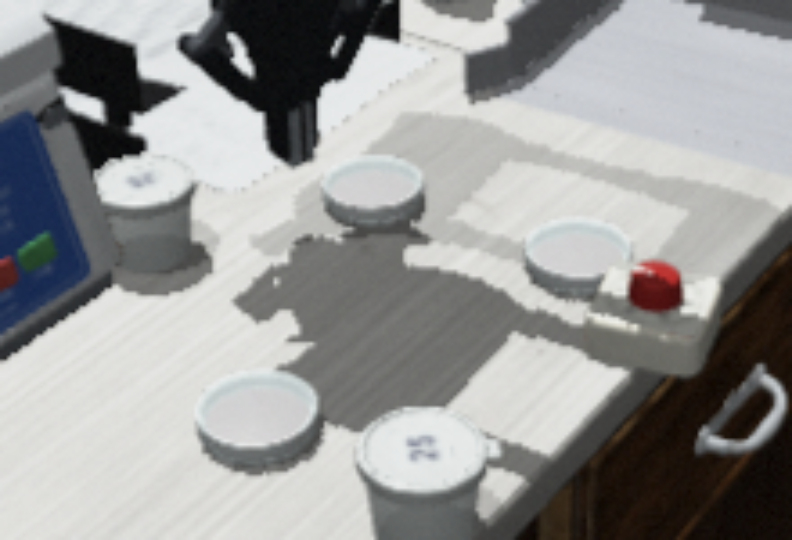

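Emit:
send_rows(series=[0, 0.05, 0.05, 0, 255, 0, 0.13, 0.045, 0, 255, 0, 0.22, 0.045, 0, 255, 0, 0.31, 0.045, 0, 255, 0, 0.4, 0.045, 0, 255])

```text
time_s: 3.68
eef_pos: [0.5699, 0.0368, 0.0088]
ee_rot: [[0.969, -0.247, 0.002], [-0.247, -0.969, -0.003], [0.002, 0.003, -1.0]]
force: [-0.2, 0.1, 0.4]
finger_gap: 0.0002
```

Emit:
send_rows(series=[0, 0.09, 0, 0, 255, 0, 0.18, 0, 0, 255, 0, 0.27, 0, 0, 255, 0, 0.36, 0, 0, 255, 0, 0.42, 0, 0, 255])

```text
time_s: 4.3
eef_pos: [0.5573, -0.0127, 0.009]
ee_rot: [[0.969, -0.248, 0.002], [-0.248, -0.969, -0.003], [0.002, 0.003, -1.0]]
force: [0.9, 0.8, 0.1]
finger_gap: 0.0001
```

Run:
```python
from plan import *
rows([])
cv2.imwrite("pics/d_scene.png",cv2.resize(imaging.camera("scene")[170:320,220:440],None,fx=3.6,fy=3.6))
cv2.imwrite("pics/d_wrist.png",imaging.camera("wrist"))
```

```text
t 4.3 p [ 0.5573 -0.0127  0.009 ] tray [-0.2105  0.096 ] ya -104.3 F [0.9 0.8 0.1] gap 0.0 j6 1.74
```

View pics/d_scene.png

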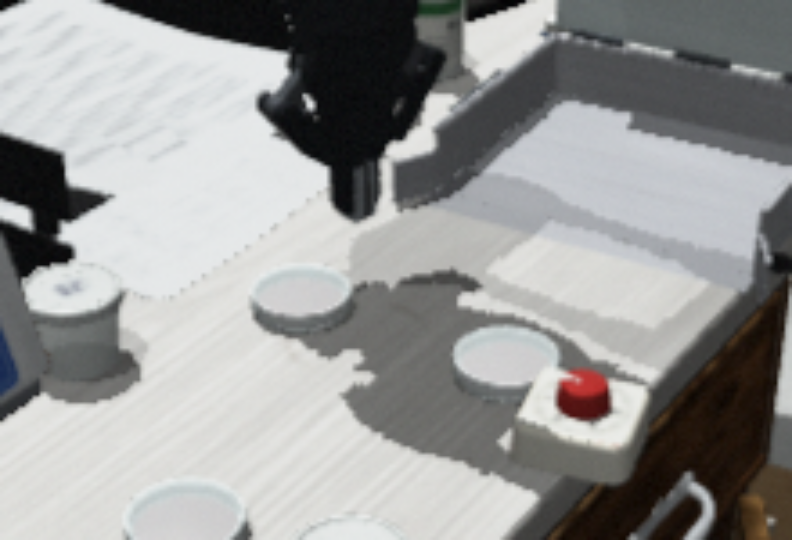

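View pics/d_wrist.png

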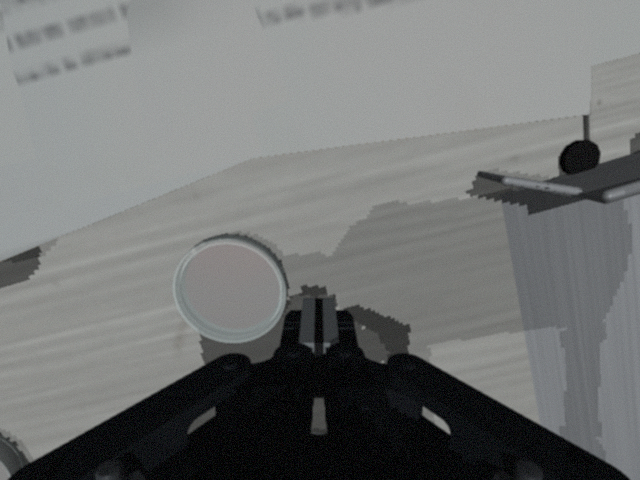

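Run:
```python
from geo import *
print(proj("scene",[[.5573,-.0127,.009],[.564,.034,.014],[.5811,.0841,.0126]]))
c=imaging.get_calibration("wrist")
print(proj(None,[[.5573,-.0127,.009],[.564,.034,.014]],c))
print(ray(None,(229,289),.014,c), ray(None,(318,299),.009,c),ray("scene",(318.6,229.7),.009),ray("scene",(318.6,229.7),.06))
R=cv2.Rodrigues(c["rvec"])[0]; C=-R.T@c["tvec"].ravel(); print(C)
```

```text
[[318.96630151 243.67573458]
 [303.70619473 250.08769627]
 [282.6165279  258.78454473]]
[[317.51223106 284.76942054]
 [227.88491259 297.58230434]]
[0.56850458 0.03187524 0.014     ] [ 0.54917005 -0.0108888   0.009     ] [ 0.59424543 -0.06400725  0.009     ] [0.54059803 0.01123334 0.06      ]
[ 0.63292241 -0.03222112  0.18827606]
```

The fingers passed over the dish without touching it, so the real fingertip must be higher than the reported TCP. I'll triangulate it.

Run:
```python
from geo import *
b=imaging.camera("side"); cv2.imwrite("pics/e_side.png",cv2.resize(b[150:300,240:440],None,fx=4,fy=4,interpolation=cv2.INTER_CUBIC))
print(proj("side",[[.5573,-.0127,.009]]))
```

```text
[[339.40532706 269.04881289]]
```

View pics/e_side.png

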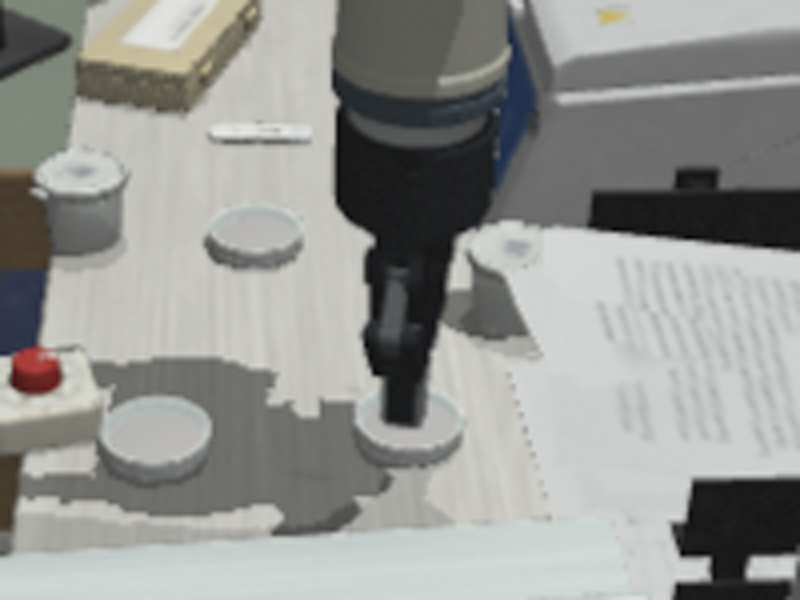

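Run:
```python
from geo import *
print(tri((318.6,229.2),(340.8,255.8)))
```

```text
(array([ 0.55859446, -0.01377791,  0.04433582]), array([-0.07074923, -0.04486267]), array([-0.0836592 ,  0.05717385]))
```

The fingertip triangulates to z ≈ 0.044 while the state reports 0.009. XY agrees to about 1 mm, so the fingers end about 33–35 mm above the reported TCP. The dish hasn't moved. I'll go back and descend in steps, watching the force and the pictures.

Emit:
send_rows(series=[0, -0.4, 0, 0, 255, 0, -0.86, 0, 0, 255, 0, -0.86, 0, 0, 255])

```text
time_s: 4.82
eef_pos: [0.5833, 0.0915, 0.0086]
ee_rot: [[0.97, -0.243, 0.002], [-0.243, -0.97, -0.002], [0.002, 0.001, -1.0]]
force: [-0.1, -1.0, -0.1]
finger_gap: -0.0001
```

Emit:
send_rows(series=[0, 0, 0.06, 0, 255, 0, 0, 0.12, 0, 255, 0, 0, 0.15, 0, 255, 0, 0, 0.15, 0, 255])

```text
time_s: 5.32
eef_pos: [0.5829, 0.0907, -0.01]
ee_rot: [[0.97, -0.244, 0.001], [-0.244, -0.97, -0.002], [0.001, 0.002, -1.0]]
force: [0.2, 0.3, 0.1]
finger_gap: -0.0002
```

Run:
```python
from geo import *
from plan import rows,ctrl
rows([])
a=imaging.camera("scene");b=imaging.camera("side")
A=cv2.resize(a[210:270,250:330],None,fx=5,fy=5,interpolation=cv2.INTER_CUBIC)
B=cv2.resize(b[180:270,300:380],None,fx=5,fy=5,interpolation=cv2.INTER_CUBIC)
o=np.zeros((450,800,3),np.uint8);o[:300,:400]=A;o[:450,400:]=B;cv2.imwrite("pics/f.png",o)
```

```text
t 5.33 p [ 0.5829  0.0907 -0.01  ] tray [-0.312   0.1285] ya -104.1 F [0.2 0.3 0.1] gap -0.0 j6 1.92
```

View pics/f.png

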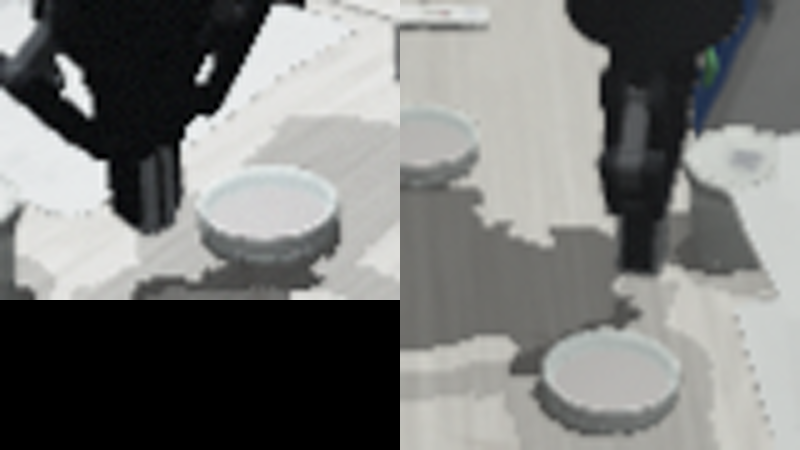

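Run:
```python
from geo import *
print(tri((280.8,255.8),(348,233.9)))
```

```text
(array([0.58260076, 0.09056814, 0.02448676]), array([-1.04434611, -0.73726724]), array([-1.0575589 ,  0.79701254]))
```

Emit:
send_rows(series=[0, 0, 0.05, 0, 255, 0, 0, 0.1, 0, 255, 0, 0, 0.13, 0, 255, 0, 0, 0.14, 0, 255])

```text
time_s: 5.92
eef_pos: [0.5831, 0.091, -0.0266]
ee_rot: [[0.97, -0.244, 0.001], [-0.244, -0.97, -0.002], [0.002, 0.001, -1.0]]
force: [-0.0, 0.6, -0.1]
finger_gap: -0.0002
```

```bash
cat >> geo.py <<'E'
def snap(name,sc=(250,200,80,60),sd=(300,180,80,90)):
    a=imaging.camera("scene");b=imaging.camera("side")
    o=np.zeros((590,800,3),np.uint8)
    for im,(x,y,w,h),ox in((a,sc,0),(b,sd,400)):
        f=400/w; r=cv2.resize(im[y:y+h,x:x+w],None,fx=f,fy=f,interpolation=cv2.INTER_CUBIC)[:590]; o[:r.shape[0],ox:ox+400]=r[:,:400]
    cv2.imwrite(name,o)
E
python3 - <<'E'
from geo import *
from plan import rows
rows([]); snap("pics/g.png",(250,210,80,60))
E
```

```text
t 5.92 p [ 0.5831  0.091  -0.0266] tray [-0.3123  0.1287] ya -104.1 F [-0.   0.6 -0.1] gap -0.0 j6 1.92
```

View pics/g.png

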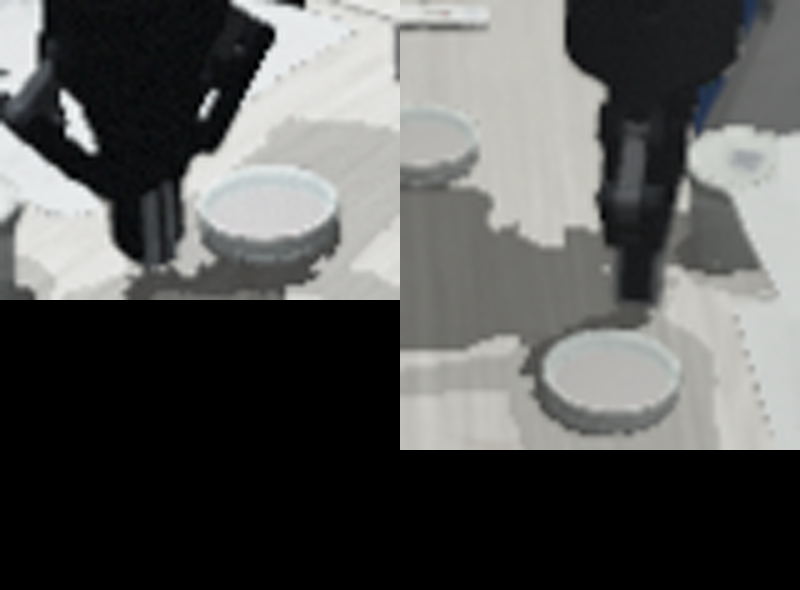

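Emit:
send_rows(series=[0, 0.04, 0, 0, 255, 0, 0.11, 0, 0, 255, 0, 0.19, 0, 0, 255, 0, 0.27, 0, 0, 255, 0, 0.35, 0, 0, 255])

```text
time_s: 6.65
eef_pos: [0.5729, 0.0495, -0.0261]
ee_rot: [[0.97, -0.244, 0.002], [-0.244, -0.97, -0.002], [0.002, 0.001, -1.0]]
force: [0.5, 1.0, 0.4]
finger_gap: -0.0002
```

Run:
```python
from geo import *
from plan import rows
rows([]); snap("pics/h.png",(250,200,100,80),(290,190,100,110))
```

```text
t 6.65 p [ 0.5729  0.0495 -0.0261] tray [-0.2715  0.1158] ya -104.1 F [0.5 1.  0.4] gap -0.0 j6 1.85
```

View pics/h.png

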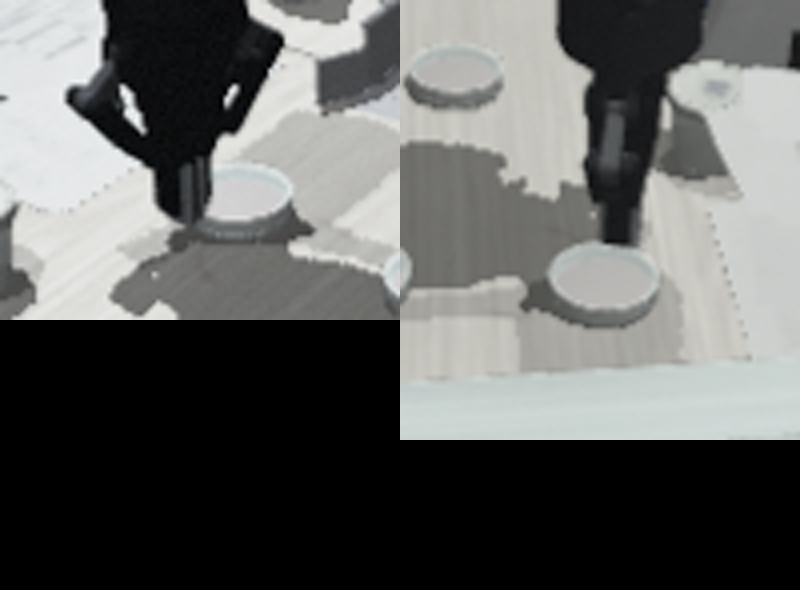

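Emit:
send_rows(series=[0, 0.08, 0, 0, 255, 0, 0.17, 0, 0, 255, 0, 0.26, 0, 0, 255, 0, 0.35, 0, 0, 255, 0, 0.44, 0, 0, 255])

```text
time_s: 7.38
eef_pos: [0.5597, -0.0029, -0.0261]
ee_rot: [[0.969, -0.245, 0.002], [-0.245, -0.969, -0.002], [0.002, 0.002, -1.0]]
force: [0.1, -0.7, -0.7]
finger_gap: 0.0001
```

Emit:
send_rows(series=[0, 0.09, 0, 0, 255, 0, 0.18, 0, 0, 255, 0, 0.27, 0, 0, 255, 0, 0.35, 0, 0, 255, 0, 0.38, 0, 0, 255])

```text
time_s: 8.0
eef_pos: [0.5484, -0.0478, -0.026]
ee_rot: [[0.969, -0.246, 0.002], [-0.246, -0.969, -0.002], [0.002, 0.002, -1.0]]
force: [-0.0, 0.0, -0.6]
finger_gap: -0.0
```

Run:
```python
from geo import *
from plan import rows
rows([]); snap("pics/i.png",(280,180,120,100),(270,210,120,110))
cv2.imwrite("pics/i_w.png",imaging.camera("wrist"))
```

```text
t 8.0 p [ 0.5484 -0.0478 -0.026 ] tray [-0.1761  0.0848] ya -104.2 F [-0.   0.  -0.6] gap -0.0 j6 1.67
```

View pics/i.png

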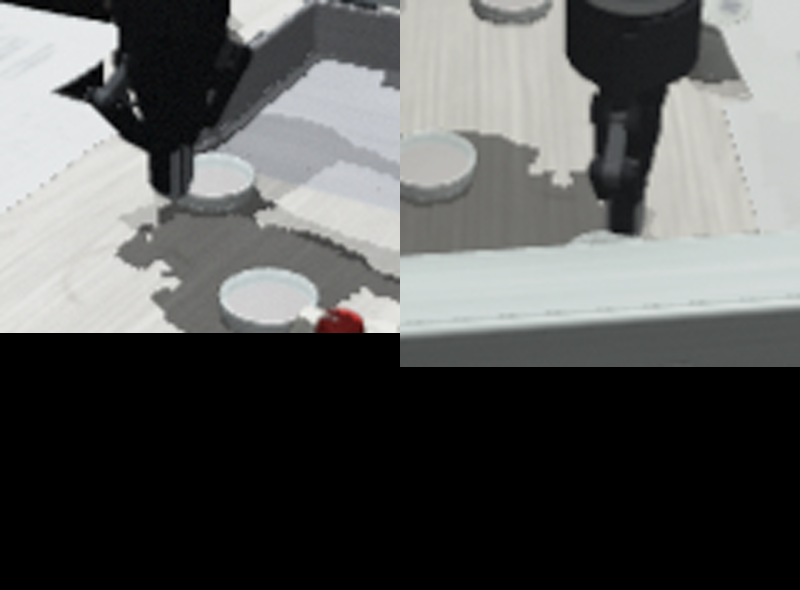

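View pics/i_w.png

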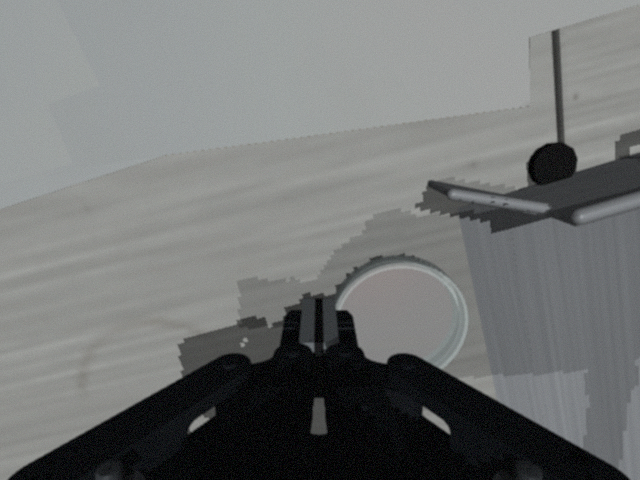

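Run:
```python
from geo import *
from plan import w2t
c=imaging.get_calibration("wrist")
for uv in((403,317),(336,310),(319,300)):
    p=ray(None,uv,.014-.034,c); print(p.round(4),w2t(p).round(4))
p=ray("scene",(280+213/3.333,180+178/3.333),.014);print("scene",p.round(4),w2t(p).round(4))
```

```text
[ 0.522  -0.0872 -0.02  ] [-0.1386  0.0559]
[ 0.5347 -0.0537 -0.02  ] [-0.1712  0.0708]
[ 0.5425 -0.0464 -0.02  ] [-0.1779  0.079 ]
scene [ 0.5318 -0.0739  0.014 ] [-0.1512  0.0665]
```

Run:
```python
from plan import *
rows([(*t2w(-.19,.090),-.026,-104.2,255),(*t2w(-.190,.067),-.026,np.degrees(W),255)])
```

```text
t 8.15 p [ 0.5485 -0.0472 -0.026 ] tray [-0.1767  0.085 ] ya -104.2 F [ 0.7  0.2 -0.5] gap 0.0 j6 1.67
[0.005, -0.118, -0.0] -0.0 255
[-0.177, -0.059, -0.0] -0.1 255
```

Emit:
send_rows(series=[0, -0.12, 0, 0, 255, -0.09, -0.09, 0, -0.05, 255, -0.177, -0.06, 0, -0.1, 255, -0.177, -0.06, 0, -0.1, 255])

```text
time_s: 8.65
eef_pos: [0.5296, -0.0339, -0.026]
ee_rot: [[0.998, 0.066, 0.002], [0.066, -0.998, -0.002], [0.002, 0.002, -1.0]]
force: [1.0, 0.7, 1.4]
finger_gap: 0.0002
```

Run:
```python
from geo import *
from plan import rows
rows([]); snap("pics/j.png",(280,180,120,100),(270,210,120,110))
cv2.imwrite("pics/j_w.png",imaging.camera("wrist"))
```

```text
t 8.65 p [ 0.5296 -0.0339 -0.026 ] tray [-0.1912  0.067 ] ya -86.2 F [1.  0.7 1.4] gap 0.0 j6 1.38
```

View pics/j_w.png

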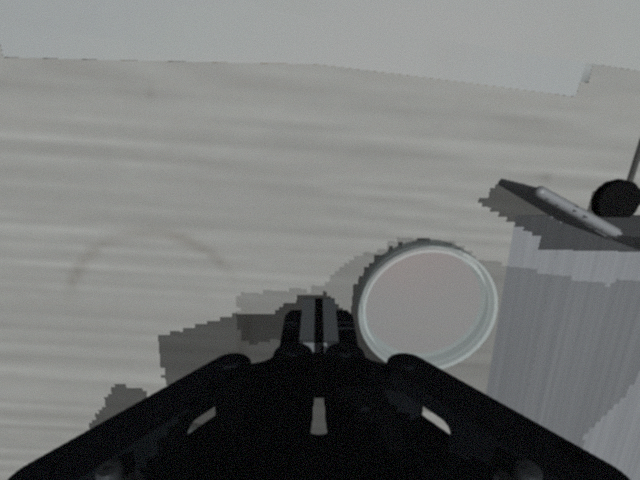

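The dish is about 7 mm toward the far side of the pusher line. I'll shift, turn slightly and push on.

Emit:
send_rows(series=[0.08, 0, 0, 0.02, 255, 0.08, 0, 0, 0.02, 255])

```text
time_s: 9.05
eef_pos: [0.5405, -0.0336, -0.0258]
ee_rot: [[1.0, 0.0, 0.003], [0.0, -1.0, -0.002], [0.003, 0.002, -1.0]]
force: [-0.8, 0.4, 0.3]
finger_gap: -0.0002
```

Emit:
send_rows(series=[0, 0.06, 0, 0, 255, 0, 0.13, 0, 0, 255, 0, 0.21, 0, 0, 255, 0, 0.3, 0, 0, 255, 0, 0.39, 0, 0, 255])

```text
time_s: 9.68
eef_pos: [0.5404, -0.0814, -0.0256]
ee_rot: [[1.0, -0.0, 0.003], [-0.0, -1.0, -0.002], [0.003, 0.002, -1.0]]
force: [-0.2, 0.2, -0.5]
finger_gap: -0.0
```

Run:
```python
from geo import *
from plan import rows
rows([]); snap("pics/k.png",(290,160,150,120),(270,210,120,110))
cv2.imwrite("pics/k_w.png",imaging.camera("wrist"))
```

```text
t 9.68 p [ 0.5404 -0.0814 -0.0256] tray [-0.1431  0.0747] ya -90.0 F [-0.2  0.2 -0.5] gap -0.0 j6 1.36
```

View pics/k.png

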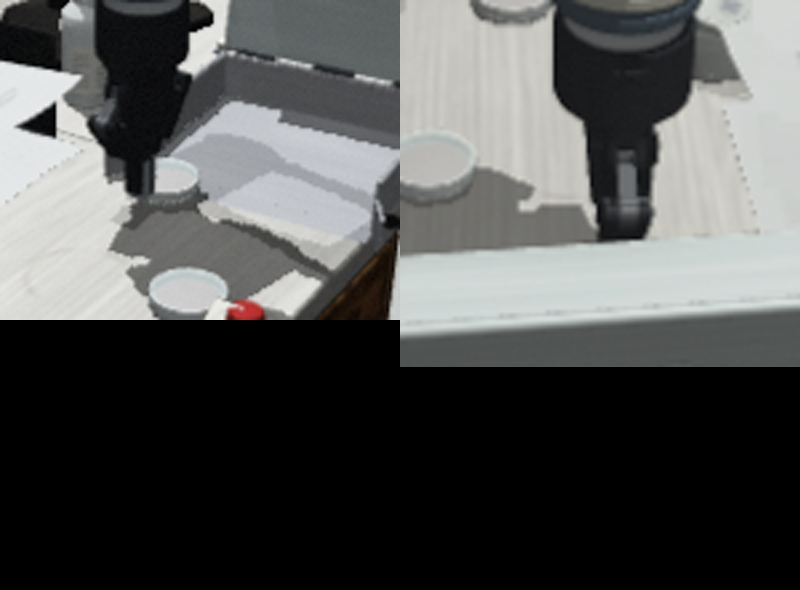

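View pics/k_w.png

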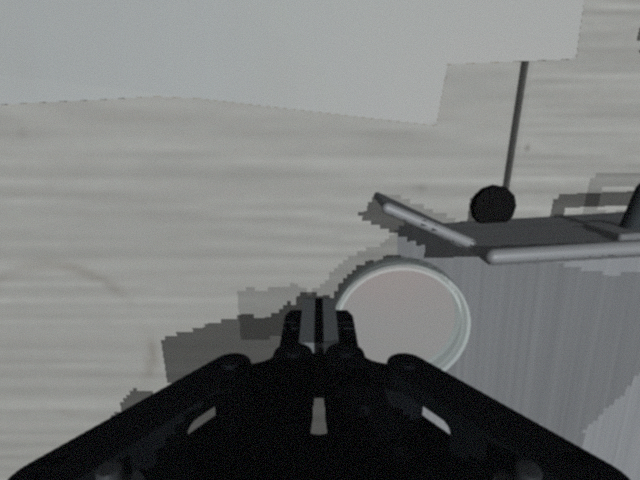

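Emit:
send_rows(series=[0, 0.07, -0.01, 0, 255, 0, 0.15, -0.02, 0, 255, 0, 0.23, -0.02, 0, 255, 0, 0.31, -0.02, 0, 255, 0, 0.39, -0.02, 0, 255])

```text
time_s: 10.45
eef_pos: [0.5405, -0.1286, -0.0231]
ee_rot: [[1.0, -0.001, 0.003], [-0.001, -1.0, -0.002], [0.003, 0.002, -1.0]]
force: [-0.1, 0.8, -0.1]
finger_gap: -0.0002
```

Run:
```python
from geo import *
from plan import rows
rows([]); snap("pics/l.png",(290,160,150,120),(270,210,120,110))
cv2.imwrite("pics/l_w.png",imaging.camera("wrist"))
```

```text
t 10.45 p [ 0.5405 -0.1286 -0.0231] tray [-0.096   0.0715] ya -90.1 F [-0.1  0.8 -0.1] gap -0.0 j6 1.28
```

View pics/l.png

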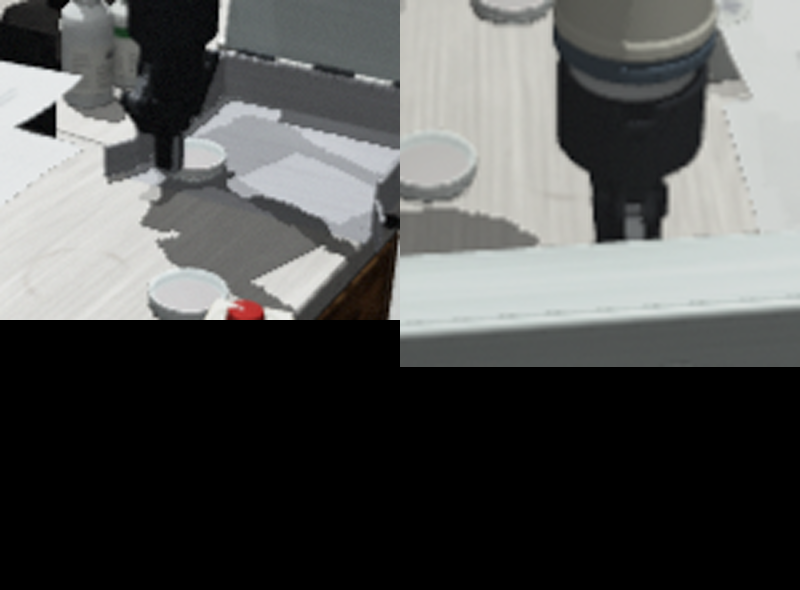

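View pics/l_w.png

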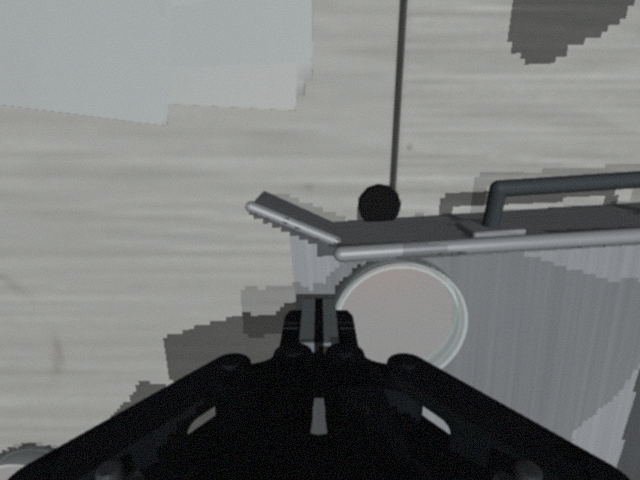

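Emit:
send_rows(series=[0, 0.08, 0, 0, 255, 0, 0.16, 0, 0, 255, 0, 0.24, 0, 0, 255, 0, 0.32, 0, 0, 255, 0, 0.4, 0, 0, 255])

```text
time_s: 11.22
eef_pos: [0.5402, -0.1773, -0.0232]
ee_rot: [[1.0, -0.002, 0.002], [-0.002, -1.0, -0.002], [0.002, 0.002, -1.0]]
force: [0.6, 0.0, -0.1]
finger_gap: 0.0001
```

Emit:
send_rows(series=[0, 0.08, 0, 0, 255, 0, 0.14, 0, 0, 255, 0, 0.18, 0, 0, 255, 0, 0.2, 0, 0, 255, 0, 0.2, 0, 0, 255])

```text
time_s: 11.85
eef_pos: [0.5402, -0.2013, -0.0232]
ee_rot: [[1.0, -0.002, 0.002], [-0.002, -1.0, -0.002], [0.002, 0.002, -1.0]]
force: [-1.0, -0.4, 0.0]
finger_gap: -0.0001
```

Run:
```python
from geo import *
from plan import rows
rows([]); snap("pics/m.png",(290,160,150,120),(270,210,120,110))
cv2.imwrite("pics/m_w.png",imaging.camera("wrist"))
```

```text
t 11.85 p [ 0.5402 -0.2013 -0.0232] tray [-0.0235  0.0664] ya -90.1 F [-1.  -0.4  0. ] gap -0.0 j6 1.16
```

View pics/m.png

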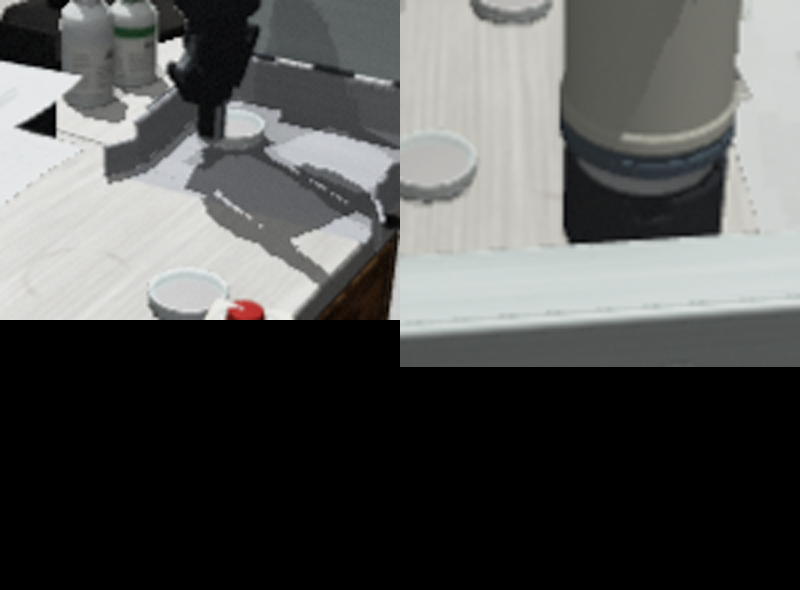

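View pics/m_w.png

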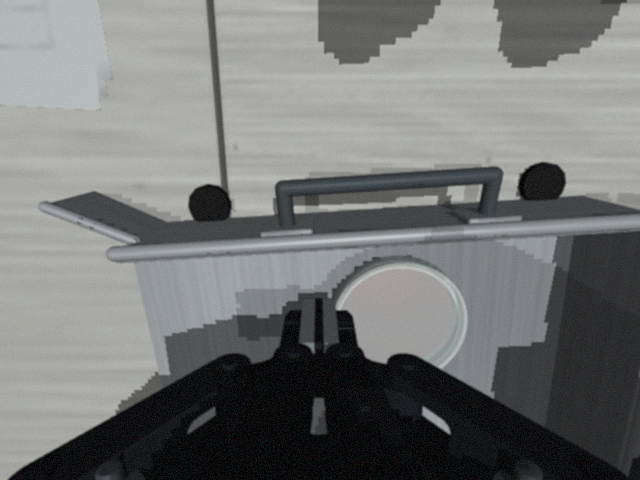

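Dish A is inside at roughly x_t +0.015. I'll retreat and set up for dish B.

Emit:
send_rows(series=[0, -0.15, 0, 0, 255, -0.05, -0.3, -0.4, 0, 255, -0.3, -0.6, -0.75, 0, 255, -0.6, -0.9, -0.75, 0, 255])

```text
time_s: 12.5
eef_pos: [0.4698, -0.0913, 0.0711]
ee_rot: [[1.0, -0.001, 0.01], [-0.001, -1.0, -0.003], [0.01, 0.003, -1.0]]
force: [-0.9, 0.1, -0.3]
finger_gap: 0.0002
```

Run:
```python
from plan import *
B=w2t((.430,.027)); m=np.array([-.13,-.066]); d=(m-B)/np.linalg.norm(m-B); ang=np.degrees(W+np.arctan2(d[1],d[0]))
print(B,d,ang)
sw=t2w(*(B-.053*d)); rows([(*sw,.06,ang,255),(*sw,-.026,ang,255)])
```

```text
[-0.25866564 -0.02829804] [ 0.95964943 -0.28119915] -102.50463919312232
t 12.5 p [ 0.4698 -0.0913  0.0711] tray [-0.1379  0.0035] ya -90.1 F [-0.9  0.1 -0.3] gap 0.0 j6 1.31
[-0.239, -1.417, 0.085] 0.069 255
[-0.246, -1.42, 0.802] 0.069 255
```

Emit:
send_rows(series=[-0.1, -0.5, 0, 0.03, 255, -0.2, -0.9, 0, 0.069, 255, -0.2, -0.9, 0, 0.069, 255])

```text
time_s: 12.88
eef_pos: [0.445, 0.0203, 0.0707]
ee_rot: [[0.977, -0.211, 0.011], [-0.211, -0.977, -0.002], [0.011, -0.0, -1.0]]
force: [-0.2, -0.9, -0.3]
finger_gap: -0.0001
```

Run:
```python
from plan import *
B=w2t((.430,.027)); m=np.array([-.13,-.066]); d=(m-B)/np.linalg.norm(m-B); ang=np.degrees(W+np.arctan2(d[1],d[0]))
sw=t2w(*(B-.053*d)); rows([(*sw,.05,ang,255),(*sw,-.026,ang,255)])
```

```text
t 12.88 p [0.445  0.0203 0.0707] tray [-0.251  -0.0138] ya -102.2 F [-0.2 -0.9 -0.3] gap -0.0 j6 1.75
[-0.134, -0.47, 0.172] 0.002 255
[-0.141, -0.469, 0.805] 0.002 255
```

Emit:
send_rows(series=[-0.14, -0.47, 0, 0, 255, -0.14, -0.47, 0.25, 0, 255, -0.14, -0.47, 0.55, 0, 255, -0.14, -0.47, 0.6, 0, 255])

```text
time_s: 13.38
eef_pos: [0.4392, 0.0785, -0.0042]
ee_rot: [[0.978, -0.21, 0.006], [-0.21, -0.978, -0.003], [0.006, 0.002, -1.0]]
force: [0.3, -0.4, 0.0]
finger_gap: -0.0003
```

Run:
```python
from geo import *
from plan import rows
rows([]); snap("pics/n.png",(300,180,100,110),(230,190,100,110))
cv2.imwrite("pics/n_w.png",imaging.camera("wrist"))
```

```text
t 13.38 p [ 0.4392  0.0785 -0.0042] tray [-0.3095 -0.0156] ya -102.1 F [ 0.3 -0.4  0. ] gap -0.0 j6 1.89
```

View pics/n.png

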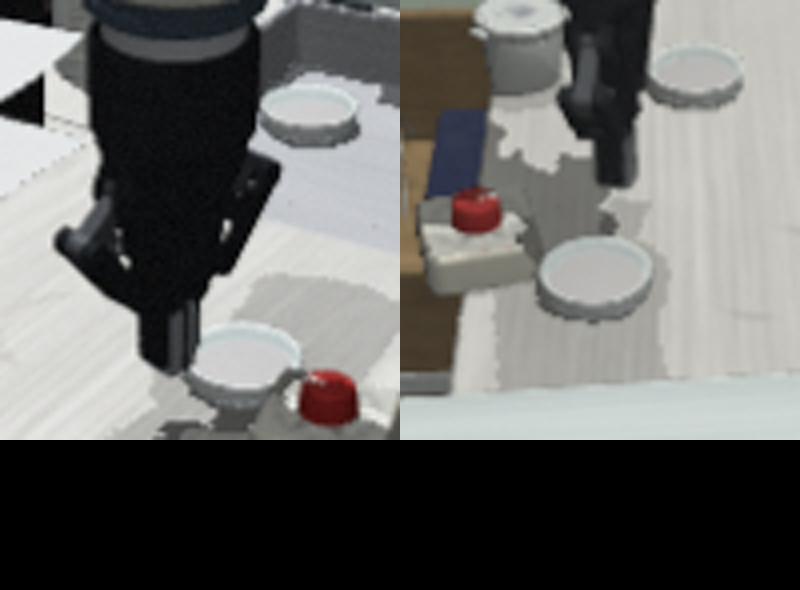

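View pics/n_w.png

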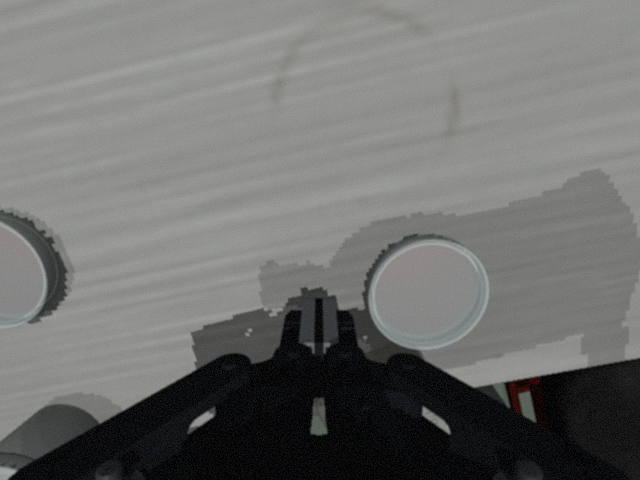

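```bash
cat >> geo.py <<'E'
def wcal(dz=0):
    c=dict(imaging.get_calibration("wrist")); R=cv2.Rodrigues(c["rvec"])[0]
    c["tvec"]=c["tvec"].ravel()-R@np.array([0,0,dz]); return c
E
python3 - <<'E'
from geo import *
t=np.linspace(0,2*np.pi,60)
for dz in(0,.034):
    c=wcal(dz)
    p=proj(None,np.c_[.43+.03*np.cos(t),.027+.03*np.sin(t),0*t+.014],c)
    print(dz,p.min(0).round(),p.max(0).round(), ray(None,(429,294),.014,c).round(4))
c=wcal(); R=cv2.Rodrigues(c["rvec"])[0]; print("axis",R[2])
print(proj(None,[[.4392,.0785,-.0042+k] for k in(0,.01,.02,.034)],c))
E
```

```text
0 [364. 239.] [486. 350.] [0.4314 0.0245 0.014 ]
0.034 [357. 223.] [460. 319.] [0.414  0.0169 0.014 ]
axis [-0.28527854  0.06316222 -0.95636117]
[[318.75785718 286.3528264 ]
 [318.74133583 294.01374084]
 [318.72305529 302.49039099]
 [318.69392902 315.99618797]]
```

The wrist view puts dish B at (0.431, 0.0245), in line with the other cameras. It also shows the state is right and that the fingertips stop about 34 mm short of the TCP. I'll descend and push leg 1.

Emit:
send_rows(series=[0.025, 0, 0.09, 0, 255, 0.025, 0, 0.18, 0, 255, 0.025, 0, 0.185, 0, 255])

```text
time_s: 13.9
eef_pos: [0.4442, 0.0777, -0.0238]
ee_rot: [[0.977, -0.212, 0.01], [-0.212, -0.977, -0.002], [0.01, 0.0, -1.0]]
force: [-0.6, -0.5, -0.0]
finger_gap: -0.0
```

Emit:
send_rows(series=[0, 0.06, 0, 0, 255, 0, 0.13, 0, 0, 255, 0, 0.21, 0, 0, 255, 0, 0.29, 0, 0, 255, 0, 0.38, 0, 0, 255])

```text
time_s: 14.52
eef_pos: [0.4345, 0.0324, -0.0237]
ee_rot: [[0.977, -0.212, 0.01], [-0.212, -0.977, -0.002], [0.01, 0.0, -1.0]]
force: [0.3, 0.6, -0.2]
finger_gap: -0.0003
```

Emit:
send_rows(series=[0, 0.08, 0, 0, 255, 0, 0.17, 0, 0, 255, 0, 0.26, 0, 0, 255, 0, 0.35, 0, 0, 255, 0, 0.44, 0, 0, 255])

```text
time_s: 15.15
eef_pos: [0.4231, -0.02, -0.0237]
ee_rot: [[0.977, -0.212, 0.01], [-0.212, -0.977, -0.002], [0.01, 0.0, -1.0]]
force: [0.1, -0.3, 0.1]
finger_gap: 0.0002
```

Run:
```python
from geo import *
from plan import rows,w2t
rows([])
cv2.imwrite("pics/o_w.png",imaging.camera("wrist")); snap("pics/o.png",(300,180,130,110),(230,190,100,110))
```

```text
t 15.15 p [ 0.4231 -0.02   -0.0237] tray [-0.2123 -0.0383] ya -102.2 F [ 0.1 -0.3  0.1] gap 0.0 j6 1.66
```

View pics/o_w.png

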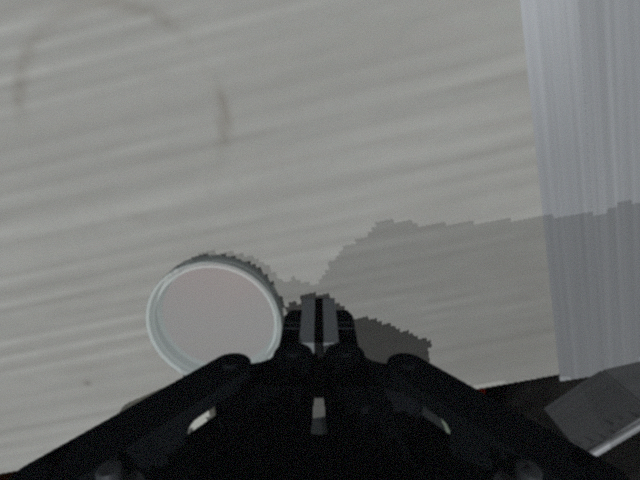

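View pics/o.png

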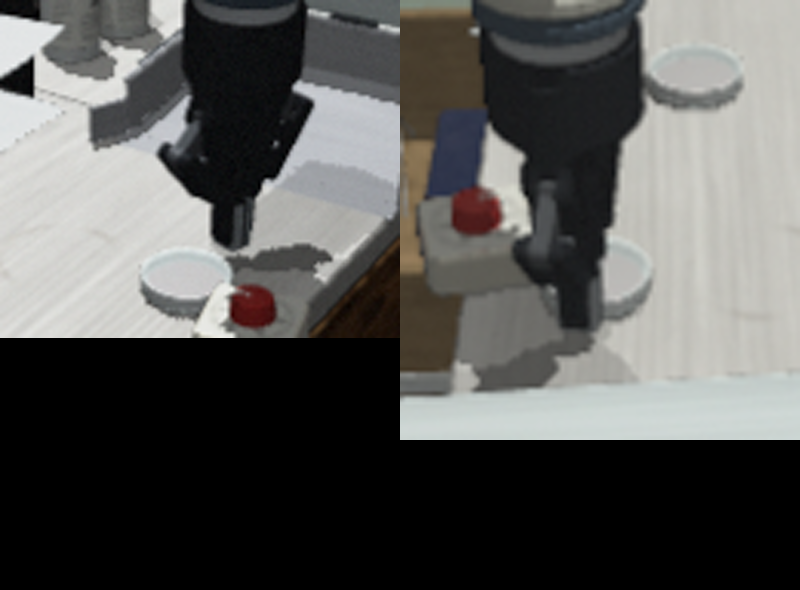

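The fingertips skimmed over dish B, still 1–2 mm too high, and the dish hasn't moved. I'll go back and go lower.

Emit:
send_rows(series=[0, 0, -0.08, 0, 255, 0, -0.3, -0.08, 0, 255, 0, -0.6, -0.08, 0, 255, 0, -0.85, -0.08, 0, 255, 0, -0.85, -0.04, 0, 255])

```text
time_s: 15.92
eef_pos: [0.4457, 0.0819, -0.0179]
ee_rot: [[0.978, -0.21, 0.012], [-0.21, -0.978, -0.002], [0.012, -0.001, -1.0]]
force: [0.0, -1.7, 0.6]
finger_gap: -0.0002
```

Run:
```python
from plan import *
rows([(.4442,.0785,-.030,-102.2,255)])
```

```text
t 15.93 p [ 0.4457  0.0819 -0.0179] tray [-0.3124 -0.009 ] ya -102.1 F [ 0.  -1.7  0.6] gap -0.0 j6 1.89
[-0.007, 0.03, 0.101] 0.001 255
```

Emit:
send_rows(series=[0, 0, 0.06, 0, 255, 0, 0, 0.1, 0, 255, 0, 0, 0.11, 0, 255, 0, 0, 0.11, 0, 255])

```text
time_s: 16.42
eef_pos: [0.4458, 0.0814, -0.0311]
ee_rot: [[0.978, -0.21, 0.011], [-0.21, -0.978, -0.002], [0.012, -0.001, -1.0]]
force: [0.1, 0.2, 0.3]
finger_gap: 0.0001
```

Run:
```python
from geo import *
from plan import rows
rows([]); snap("pics/p.png",(300,210,80,90),(240,200,80,90))
```

```text
t 16.43 p [ 0.4458  0.0814 -0.0311] tray [-0.3119 -0.0089] ya -102.1 F [0.1 0.2 0.3] gap 0.0 j6 1.89
```

View pics/p.png

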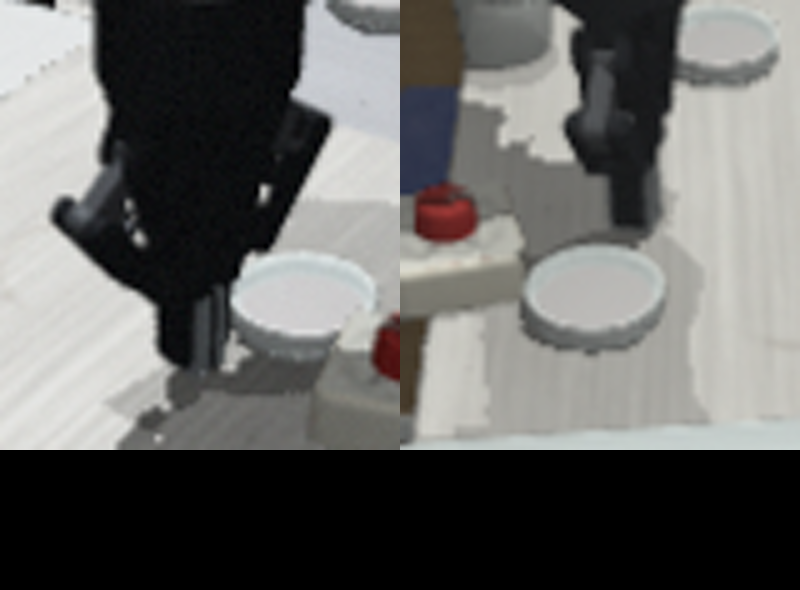

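Run:
```python
from geo import *
print(tri((340,283.6),(286.4,245.2)), proj("scene",[.4458,.0814,.005]),proj("side",[.4458,.0814,.005]))
```

```text
(array([0.44373382, 0.08162199, 0.00374828]), array([-0.87643374, -0.41979016]), array([-0.84769475,  0.44158922])) [[338.29426878 282.25120216]] [[286.45342008 245.23135833]]
```

Emit:
send_rows(series=[0, 0.06, 0, 0, 255, 0, 0.13, 0, 0, 255, 0, 0.21, 0, 0, 255, 0, 0.29, 0, 0, 255, 0, 0.38, 0, 0, 255])

```text
time_s: 17.15
eef_pos: [0.4363, 0.0363, -0.0308]
ee_rot: [[0.978, -0.21, 0.012], [-0.21, -0.978, -0.002], [0.012, -0.001, -1.0]]
force: [0.2, 1.1, 0.4]
finger_gap: 0.0001
```

Run:
```python
from geo import *
from plan import rows,w2t
rows([])
cv2.imwrite("pics/q_w.png",imaging.camera("wrist"))
```

```text
t 17.15 p [ 0.4363  0.0363 -0.0308] tray [-0.2676 -0.0214] ya -102.1 F [0.2 1.1 0.4] gap 0.0 j6 1.79
```

View pics/q_w.png

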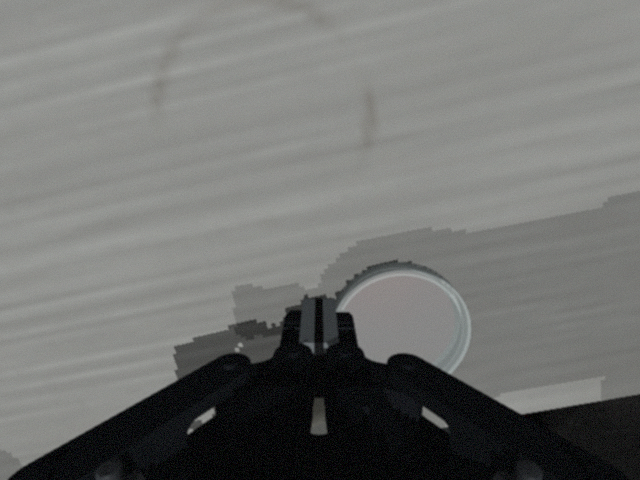

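Emit:
send_rows(series=[0, 0.08, 0, 0, 255, 0, 0.17, 0, 0, 255, 0, 0.26, 0, 0, 255, 0, 0.35, 0, 0, 255, 0, 0.44, 0, 0, 255])

```text
time_s: 17.82
eef_pos: [0.4248, -0.0171, -0.0309]
ee_rot: [[0.977, -0.211, 0.012], [-0.211, -0.978, -0.003], [0.012, -0.0, -1.0]]
force: [0.3, 0.2, -0.1]
finger_gap: -0.0001
```

Emit:
send_rows(series=[0, 0.09, 0, 0, 255, 0, 0.18, 0, 0, 255, 0, 0.26, 0, 0, 255, 0, 0.33, 0, 0, 255, 0, 0.36, 0, 0, 255])

```text
time_s: 18.45
eef_pos: [0.4156, -0.0598, -0.0309]
ee_rot: [[0.977, -0.211, 0.012], [-0.211, -0.977, -0.003], [0.012, -0.0, -1.0]]
force: [0.7, 1.0, -0.3]
finger_gap: 0.0001
```

Run:
```python
from geo import *
from plan import rows,w2t,t2w,W
rows([(*t2w(-.190,-.064),-.029,np.degrees(W),255)])
cv2.imwrite("pics/r_w.png",imaging.camera("wrist")); snap("pics/r.png",(310,170,120,110),(230,190,100,110))
```

```text
t 18.45 p [ 0.4156 -0.0598 -0.0309] tray [-0.173  -0.0485] ya -102.2 F [ 0.7  1.  -0.3] gap 0.0 j6 1.56
[-0.163, -0.1, -0.018] -0.089 255
```

View pics/r_w.png

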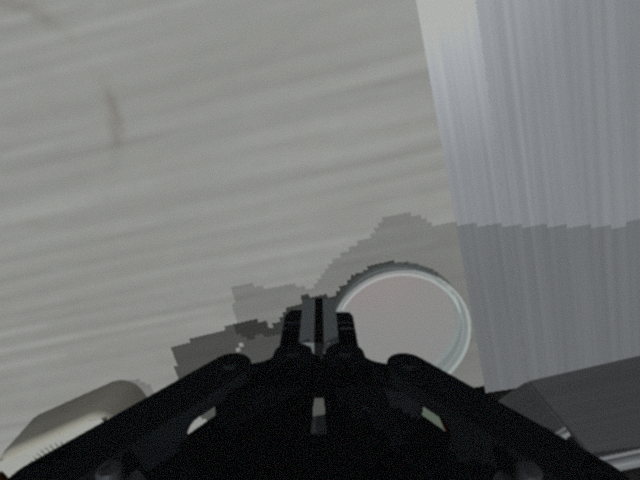

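View pics/r.png

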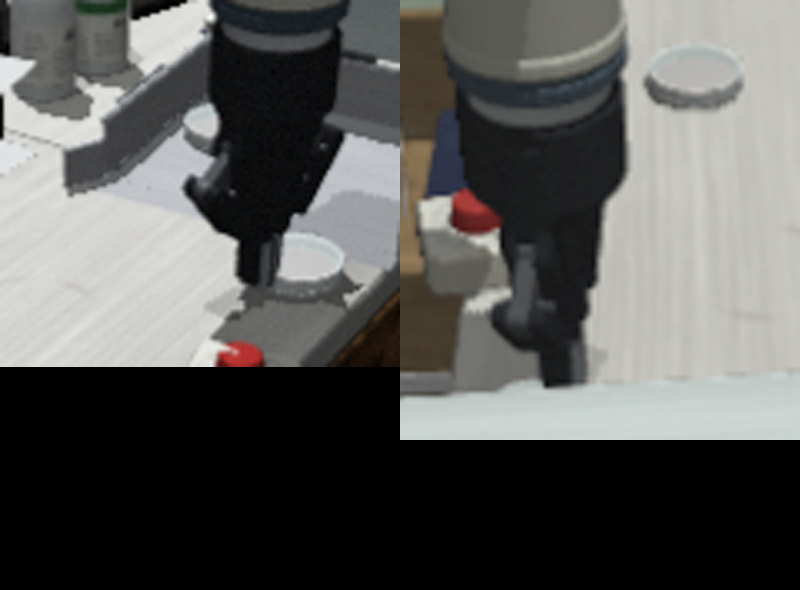

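Run:
```python
from geo import *
from plan import rows,w2t,t2w,W
p=ray(None,(404,325),.014,wcal()); d=w2t(p); print(p,d)
rows([(*t2w(d[0]-.05,d[1]),-.029,np.degrees(W),255)])
```

```text
[ 0.40911369 -0.09474284  0.014     ] [-0.13858838 -0.0572637 ]
t 18.6 p [ 0.4156 -0.0594 -0.0309] tray [-0.1734 -0.0484] ya -102.2 F [-0.  -0.2 -0.1] gap -0.0 j6 1.56
[-0.106, -0.101, -0.017] -0.089 255
```

Emit:
send_rows(series=[0, -0.13, 0, 0, 255, -0.05, -0.12, -0.01, -0.045, 255, -0.106, -0.11, -0.015, -0.09, 255, -0.106, -0.11, -0.015, -0.09, 255])

```text
time_s: 19.1
eef_pos: [0.4059, -0.0435, -0.0293]
ee_rot: [[0.998, 0.069, 0.012], [0.069, -0.998, -0.002], [0.012, 0.003, -1.0]]
force: [-0.1, 0.4, -0.3]
finger_gap: 0.0001
```

Run:
```python
from geo import *
from plan import rows,w2t,t2w,W
rows([])
cv2.imwrite("pics/s_w.png",imaging.camera("wrist"))
```

```text
t 19.1 p [ 0.4059 -0.0435 -0.0293] tray [-0.1899 -0.0571] ya -86.0 F [-0.1  0.4 -0.3] gap 0.0 j6 1.31
```

View pics/s_w.png

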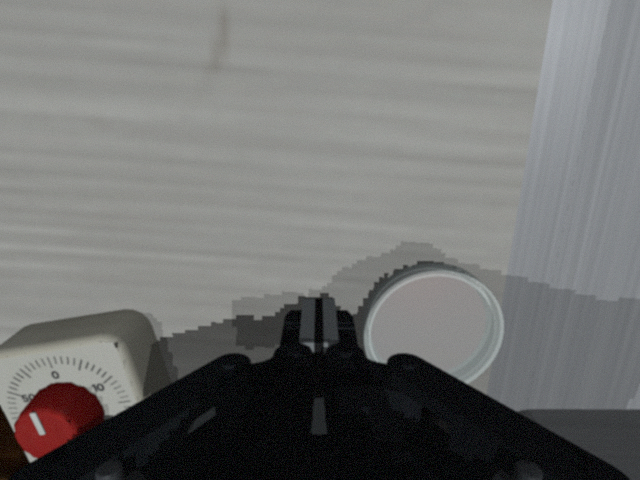

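Emit:
send_rows(series=[-0.02, 0.06, 0, 0, 255, -0.02, 0.13, 0, 0, 255, -0.02, 0.21, -0.01, 0, 255, -0.02, 0.29, -0.01, 0, 255, -0.02, 0.37, -0.01, 0, 255])

```text
time_s: 19.77
eef_pos: [0.4068, -0.0889, -0.0279]
ee_rot: [[0.998, 0.067, 0.012], [0.067, -0.998, -0.002], [0.012, 0.003, -1.0]]
force: [-1.4, 1.0, -0.0]
finger_gap: -0.0001
```

Emit:
send_rows(series=[0, 0.07, 0, 0, 255, 0, 0.15, 0, 0, 255, 0, 0.23, 0, 0, 255, 0, 0.31, 0, 0, 255, 0, 0.39, 0, 0, 255])

```text
time_s: 20.4
eef_pos: [0.4099, -0.1362, -0.0277]
ee_rot: [[0.998, 0.067, 0.012], [0.067, -0.998, -0.003], [0.012, 0.003, -1.0]]
force: [-0.3, -0.1, 0.3]
finger_gap: 0.0
```

Run:
```python
from geo import *
from plan import rows,w2t,t2w,W
rows([])
cv2.imwrite("pics/t_w.png",imaging.camera("wrist")); snap("pics/t.png",(330,160,120,110),(230,190,100,110))
```

```text
t 20.4 p [ 0.4099 -0.1362 -0.0277] tray [-0.0971 -0.0592] ya -86.2 F [-0.3 -0.1  0.3] gap 0.0 j6 1.1
```

View pics/t_w.png

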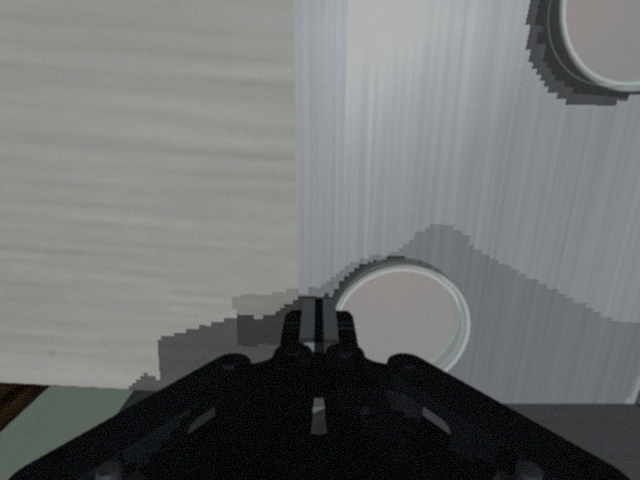

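View pics/t.png

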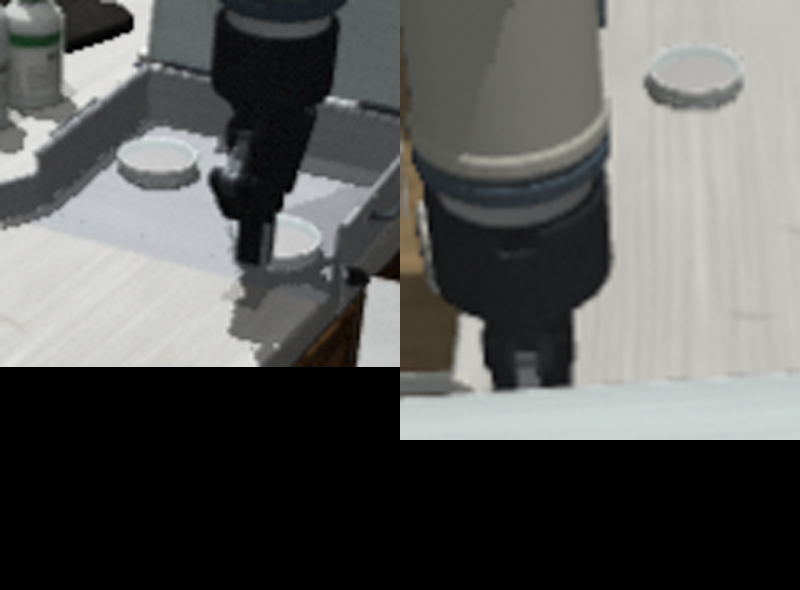

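Dish B is over the mouth and moving cleanly. I'll keep pushing it, about 0.07 m more.

Emit:
send_rows(series=[0, 0.08, 0, 0, 255, 0, 0.16, 0, 0, 255, 0, 0.24, 0, 0, 255, 0, 0.32, 0, 0, 255, 0, 0.4, 0, 0, 255])

```text
time_s: 21.18
eef_pos: [0.413, -0.1846, -0.0276]
ee_rot: [[0.998, 0.066, 0.012], [0.066, -0.998, -0.002], [0.012, 0.003, -1.0]]
force: [-0.1, -0.0, 0.2]
finger_gap: 0.0002
```

Emit:
send_rows(series=[0, 0.08, 0, 0, 255, 0, 0.13, 0, 0, 255, 0, 0.16, 0, 0, 255, 0, 0.17, 0, 0, 255])

```text
time_s: 21.68
eef_pos: [0.4144, -0.2051, -0.0276]
ee_rot: [[0.998, 0.066, 0.012], [0.066, -0.998, -0.002], [0.012, 0.003, -1.0]]
force: [0.2, 0.6, 0.2]
finger_gap: -0.0001
```

Run:
```python
from geo import *
from plan import rows,w2t,t2w,W
rows([])
cv2.imwrite("pics/u_w.png",imaging.camera("wrist"))
```

```text
t 21.68 p [ 0.4144 -0.2051 -0.0276] tray [-0.0281 -0.0594] ya -86.2 F [0.2 0.6 0.2] gap -0.0 j6 0.97
```

View pics/u_w.png

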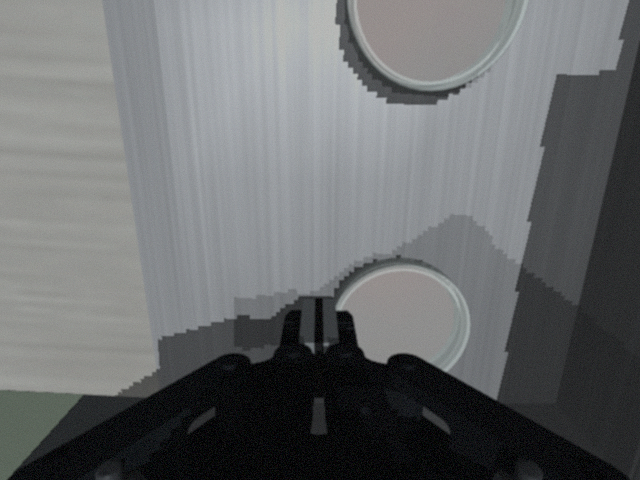

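Emit:
send_rows(series=[0, -0.15, 0, 0, 255, 0.05, -0.3, -0.4, 0, 255, 0.1, -0.6, -0.75, 0, 255, 0.2, -1, -0.8, 0, 255])

```text
time_s: 22.22
eef_pos: [0.4309, -0.0824, 0.0724]
ee_rot: [[0.998, 0.065, 0.019], [0.065, -0.998, -0.004], [0.018, 0.005, -1.0]]
force: [1.2, -0.1, -1.0]
finger_gap: -0.0001
```

Emit:
send_rows(series=[0.15, -0.5, 0, 0, 255, 0.3, -1, 0, 0, 255])

```text
time_s: 22.48
eef_pos: [0.4586, 0.0406, 0.0733]
ee_rot: [[0.998, 0.065, 0.021], [0.065, -0.998, -0.004], [0.02, 0.005, -1.0]]
force: [1.7, 0.0, -0.8]
finger_gap: 0.0002
```

Emit:
send_rows(series=[0.15, -0.5, 0, 0, 255, 0.3, -1, 0, 0, 255])

```text
time_s: 22.72
eef_pos: [0.4853, 0.1629, 0.0738]
ee_rot: [[0.998, 0.066, 0.022], [0.066, -0.998, -0.003], [0.021, 0.005, -1.0]]
force: [1.1, -0.2, -0.6]
finger_gap: -0.0002
```

Run:
```python
from plan import *
C=w2t((.4855,.2325)); m=np.array([-.035,.003]); d=(m-C)/np.linalg.norm(m-C); ang=np.degrees(W+np.arctan2(d[1],d[0]))
print(C,d,ang)
sw=t2w(*(C-.056*d)); print(sw); rows([(*sw,.06,ang,255),(*sw,-.026,ang,255)])
```

```text
[-0.46000292  0.04079464] [ 0.99606921 -0.08857839] -91.25468031857768
[0.48672621 0.28848657]
t 22.73 p [0.4853 0.1629 0.0738] tray [-0.3906  0.036 ] ya -86.2 F [ 1.1 -0.2 -0.6] gap -0.0 j6 1.77
[0.078, -1.044, 0.112] 0.028 255
[0.063, -1.047, 0.828] 0.028 255
```

Emit:
send_rows(series=[0.04, -0.5, 0, 0.028, 255, 0.07, -0.98, 0, 0.028, 255, 0.07, -1, 0.3, 0.028, 255, 0.07, -1, 0.6, 0.028, 255, 0.07, -1, 0.65, 0.028, 255])

```text
time_s: 23.35
eef_pos: [0.4843, 0.2829, -0.0078]
ee_rot: [[1.0, -0.021, 0.016], [-0.021, -1.0, -0.006], [0.016, 0.006, -1.0]]
force: [0.1, 0.4, -0.3]
finger_gap: 0.0001
```

Run:
```python
from geo import *
from plan import rows,w2t,t2w,W
rows([])
cv2.imwrite("pics/v_w.png",imaging.camera("wrist"))
```

```text
t 23.35 p [ 0.4843  0.2829 -0.0078] tray [-0.5103  0.043 ] ya -91.2 F [ 0.1  0.4 -0.3] gap 0.0 j6 2.07
```

View pics/v_w.png

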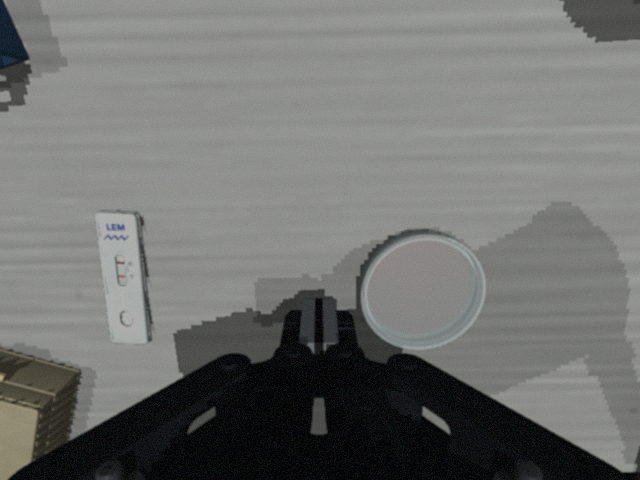

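Run:
```python
from geo import *
from plan import *
p=ray(None,(423.5,291),.014,wcal()); C=w2t(p); print(p,C)
m=np.array([-.035,.003]); d=(m-C)/np.linalg.norm(m-C); ang=np.degrees(W+np.arctan2(d[1],d[0]))
sw=t2w(*(C-.053*d)); print(ang); rows([(*sw,-.0305,ang,255)])
```

```text
[0.48954896 0.23245997 0.014     ] [-0.45969273  0.04483189]
-91.79829457660367
t 23.4 p [ 0.4853  0.283  -0.0066] tray [-0.5104  0.044 ] ya -91.2 F [ 0.7 -0.  -0.6] gap 0.0 j6 2.07
[0.045, -0.023, 0.2] 0.003 255
```

Emit:
send_rows(series=[0.035, -0.03, 0.08, 0.002, 255, 0.035, -0.03, 0.17, 0.002, 255, 0.035, -0.03, 0.2, 0.002, 255, 0.035, -0.03, 0.2, 0.002, 255])

```text
time_s: 23.9
eef_pos: [0.49, 0.2861, -0.0307]
ee_rot: [[0.999, -0.028, 0.018], [-0.028, -1.0, -0.005], [0.018, 0.005, -1.0]]
force: [-0.6, -0.4, 0.1]
finger_gap: -0.0001
```

Emit:
send_rows(series=[0, 0.06, 0, 0, 255, 0, 0.13, 0, 0, 255, 0, 0.21, 0, 0, 255, 0, 0.29, 0, 0, 255, 0, 0.38, 0, 0, 255])

```text
time_s: 24.52
eef_pos: [0.4888, 0.2398, -0.0303]
ee_rot: [[0.999, -0.028, 0.018], [-0.028, -1.0, -0.005], [0.018, 0.005, -1.0]]
force: [0.2, 0.0, 0.6]
finger_gap: 0.0003
```

Run:
```python
from geo import *
from plan import rows,w2t,t2w,W
rows([])
cv2.imwrite("pics/x_w.png",imaging.camera("wrist"))
```

```text
t 24.52 p [ 0.4888  0.2398 -0.0303] tray [-0.4671  0.0446] ya -91.6 F [0.2 0.  0.6] gap 0.0 j6 2.0
```

View pics/x_w.png

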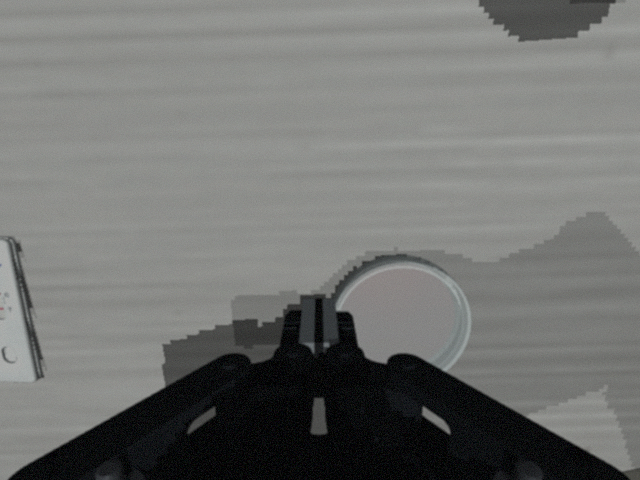

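Emit:
send_rows(series=[0, 0.09, 0, 0, 255, 0, 0.19, 0, 0, 255, 0, 0.29, 0, 0, 255, 0, 0.39, 0, 0, 255, 0, 0.49, 0, 0, 255])

```text
time_s: 25.2
eef_pos: [0.4871, 0.1789, -0.0301]
ee_rot: [[0.999, -0.029, 0.018], [-0.028, -1.0, -0.006], [0.018, 0.006, -1.0]]
force: [0.4, 0.7, -0.5]
finger_gap: -0.0
```

Emit:
send_rows(series=[0, 0.1, 0, 0, 255, 0, 0.2, 0, 0, 255, 0, 0.3, 0, 0, 255, 0, 0.4, 0, 0, 255, 0, 0.5, 0, 0, 255])

```text
time_s: 25.82
eef_pos: [0.4853, 0.1182, -0.0298]
ee_rot: [[0.999, -0.029, 0.018], [-0.028, -1.0, -0.006], [0.018, 0.006, -1.0]]
force: [1.1, 0.1, -0.1]
finger_gap: 0.0004
```

Emit:
send_rows(series=[0, 0.1, 0, 0, 255, 0, 0.2, 0, 0, 255, 0, 0.3, 0, 0, 255, 0, 0.4, 0, 0, 255, 0, 0.5, 0, 0, 255])

```text
time_s: 26.45
eef_pos: [0.4836, 0.0574, -0.0294]
ee_rot: [[0.999, -0.028, 0.018], [-0.028, -1.0, -0.006], [0.018, 0.006, -1.0]]
force: [0.4, -0.6, -0.1]
finger_gap: 0.0
```

Run:
```python
from geo import *
from plan import rows,w2t,t2w,W
rows([])
cv2.imwrite("pics/y_w.png",imaging.camera("wrist"))
```

```text
t 26.45 p [ 0.4836  0.0574 -0.0294] tray [-0.2854  0.0272] ya -91.6 F [ 0.4 -0.6 -0.1] gap 0.0 j6 1.65
```

View pics/y_w.png

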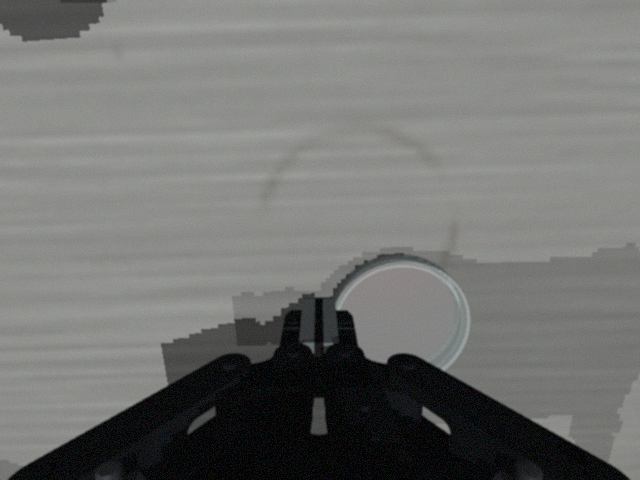

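Emit:
send_rows(series=[0, 0.1, 0, 0, 255, 0, 0.2, 0, 0, 255, 0, 0.3, 0, 0, 255, 0, 0.4, 0, 0, 255, 0, 0.5, 0, 0, 255])

```text
time_s: 27.12
eef_pos: [0.4818, -0.0046, -0.029]
ee_rot: [[0.999, -0.029, 0.018], [-0.029, -1.0, -0.007], [0.018, 0.007, -1.0]]
force: [0.3, 0.1, -0.6]
finger_gap: -0.0001
```

Emit:
send_rows(series=[0, 0.08, 0.01, 0, 255, 0, 0.16, 0.01, 0, 255, 0, 0.24, 0.01, 0, 255, 0, 0.32, 0.01, 0, 255, 0, 0.4, 0.01, 0, 255])

```text
time_s: 27.75
eef_pos: [0.4804, -0.0532, -0.0299]
ee_rot: [[0.999, -0.029, 0.018], [-0.029, -1.0, -0.007], [0.018, 0.007, -1.0]]
force: [-0.4, 0.1, 0.1]
finger_gap: -0.0
```

Run:
```python
from geo import *
from plan import rows,w2t,t2w,W
rows([])
cv2.imwrite("pics/y2_w.png",imaging.camera("wrist"))
```

```text
t 27.75 p [ 0.4804 -0.0532 -0.0299] tray [-0.1753  0.0166] ya -91.7 F [-0.4  0.1  0.1] gap -0.0 j6 1.42
```

View pics/y2_w.png

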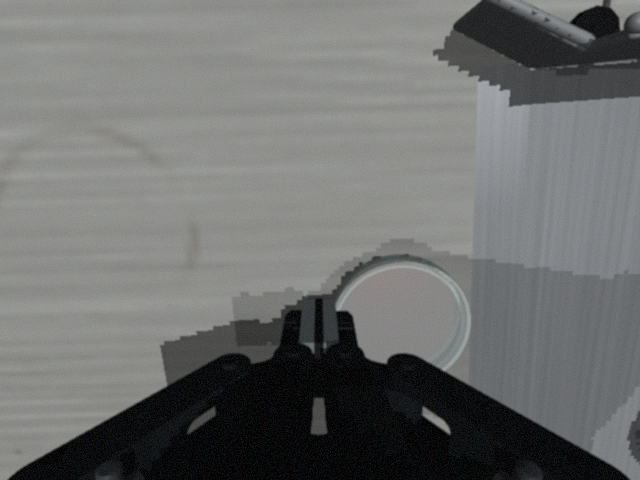

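Emit:
send_rows(series=[0, 0.08, -0.01, 0, 255, 0, 0.16, -0.015, 0, 255, 0, 0.24, -0.015, 0, 255, 0, 0.32, -0.015, 0, 255, 0, 0.4, -0.015, 0, 255])

```text
time_s: 28.42
eef_pos: [0.4789, -0.1028, -0.0277]
ee_rot: [[0.999, -0.03, 0.018], [-0.03, -1.0, -0.008], [0.018, 0.008, -1.0]]
force: [0.4, 0.6, 0.3]
finger_gap: 0.0002
```

Emit:
send_rows(series=[0, 0.08, 0, 0, 255, 0, 0.16, 0, 0, 255, 0, 0.24, 0, 0, 255, 0, 0.32, 0, 0, 255, 0, 0.38, 0, 0, 255])

```text
time_s: 29.05
eef_pos: [0.4775, -0.149, -0.0274]
ee_rot: [[0.999, -0.03, 0.017], [-0.03, -1.0, -0.008], [0.018, 0.008, -1.0]]
force: [-0.2, -0.2, -0.3]
finger_gap: -0.0001
```

Emit:
send_rows(series=[0, 0.05, 0, 0, 255, 0, 0.08, 0, 0, 255, 0, 0.09, 0, 0, 255])

```text
time_s: 29.42
eef_pos: [0.4772, -0.16, -0.0273]
ee_rot: [[0.999, -0.03, 0.017], [-0.03, -1.0, -0.008], [0.018, 0.008, -1.0]]
force: [0.1, 0.4, -0.6]
finger_gap: -0.0004
```

Run:
```python
from geo import *
from plan import rows,w2t,t2w,W
rows([])
cv2.imwrite("pics/y3_w.png",imaging.camera("wrist"))
p=ray(None,(404,319),.016,wcal());print(p,w2t(p))
```

```text
t 29.43 p [ 0.4772 -0.16   -0.0273] tray [-0.069   0.0063] ya -91.7 F [ 0.1  0.4 -0.6] gap -0.0 j6 1.21
[ 0.47856081 -0.19605175  0.016     ] [-0.03287003  0.00526652]
```

View pics/y3_w.png

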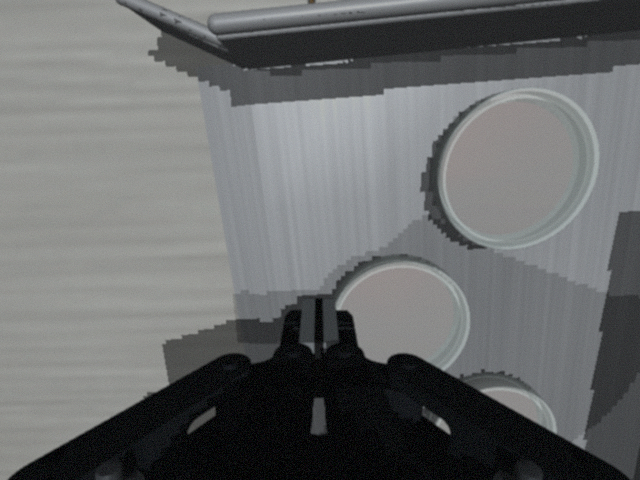

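All three dishes are inside, with C's centre about 57 mm behind the mouth edge. Next I retreat, rise and turn the tool so the jaw axis lies along the cover edge.

Emit:
send_rows(series=[0, -0.12, 0, 0, 255, 0, -0.2, -0.4, 0, 255, 0, -0.2, -0.9, -0.05, 255, 0, -0.2, -1, -0.11, 255])

```text
time_s: 29.98
eef_pos: [0.4782, -0.1345, 0.0981]
ee_rot: [[0.948, 0.316, 0.026], [0.316, -0.949, -0.011], [0.021, 0.018, -1.0]]
force: [0.6, -0.2, 0.0]
finger_gap: -0.0
```

Emit:
send_rows(series=[0, 0, -0.3, -0.05, 255, 0, 0, -0.6, -0.11, 255, 0, 0, -0.9, -0.17, 255, 0, 0, -1, -0.23, 255])

```text
time_s: 30.48
eef_pos: [0.4758, -0.1322, 0.2212]
ee_rot: [[0.499, 0.866, 0.03], [0.867, -0.499, -0.012], [0.005, 0.032, -0.999]]
force: [-0.3, -0.8, 0.6]
finger_gap: 0.0002
```

Emit:
send_rows(series=[0, 0, -0.3, -0.05, 255, 0, 0, -0.6, -0.1, 255, 0, 0, -0.75, -0.15, 255, 0, 0, -0.75, -0.19, 255, 0, 0, -0.75, -0.19, 255])

```text
time_s: 31.1
eef_pos: [0.4732, -0.1302, 0.3113]
ee_rot: [[-0.074, 0.997, 0.03], [0.997, 0.074, -0.012], [-0.014, 0.029, -0.999]]
force: [0.5, 0.0, -0.2]
finger_gap: -0.0
```

Run:
```python
from geo import *
from plan import rows,w2t,t2w,W
rows([(*t2w(.2,0),.27,3.8,255)])
cv2.imwrite("pics/c1_s.png",imaging.camera("scene"));cv2.imwrite("pics/c1_d.png",imaging.camera("side"))
print(ctrl.observe()["ee_rot"] if 0 else "")
```

```text
t 31.1 p [ 0.4732 -0.1302  0.3113] tray [-0.0989  0.0043] ya 4.3 F [ 0.5  0.  -0.2] gap -0.0 j6 -0.41
[-2.486, -0.065, 0.377] 0.003 255
```

View pics/c1_s.png

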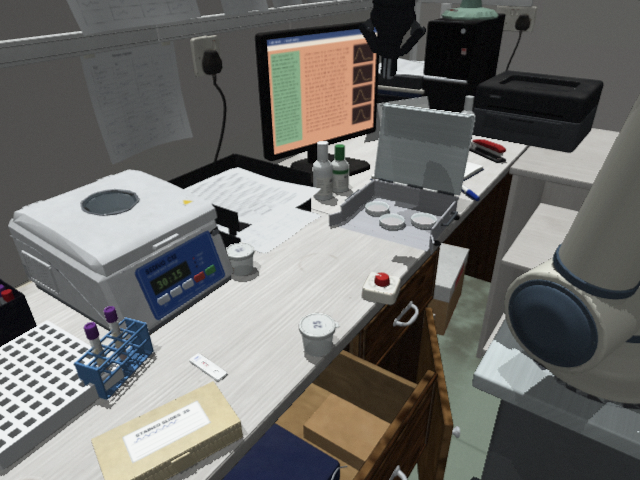

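View pics/c1_d.png

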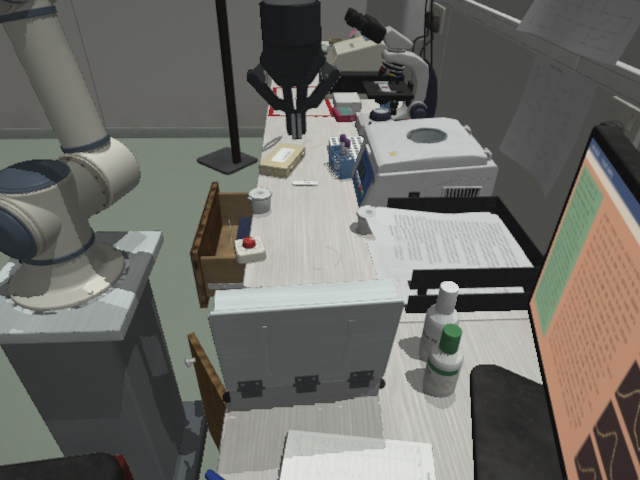

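All three dishes sit inside the tray, seen in the scene view at (377,208), (393,222) and (424,221). The cups, timer and cassette are where they were. Now I go over and behind the cover.

Emit:
send_rows(series=[-0.5, 0, 0, 0, 255, -1, 0, 0, 0, 255])

```text
time_s: 31.45
eef_pos: [0.482, -0.2505, 0.3123]
ee_rot: [[-0.073, 0.997, 0.03], [0.997, 0.073, -0.011], [-0.013, 0.029, -0.999]]
force: [0.9, 0.8, -0.1]
finger_gap: 0.0002
```

Emit:
send_rows(series=[-0.5, 0, 0, 0, 255, -1, 0, 0, 0, 255])

```text
time_s: 31.7
eef_pos: [0.4907, -0.3717, 0.3135]
ee_rot: [[-0.071, 0.997, 0.029], [0.997, 0.071, -0.011], [-0.013, 0.029, -1.0]]
force: [1.2, 0.8, -0.2]
finger_gap: -0.0003
```

Emit:
send_rows(series=[-0.4, 0, 0, 0, 255, -0.55, 0, 0, 0, 255, -0.55, 0, 0, 0, 255])

```text
time_s: 32.08
eef_pos: [0.4951, -0.4385, 0.3123]
ee_rot: [[-0.067, 0.997, 0.027], [0.998, 0.068, -0.009], [-0.01, 0.027, -1.0]]
force: [-0.3, -0.1, 0.4]
finger_gap: 0.0
```

Run:
```python
from geo import *
from plan import *
rows([(*t2w(.205,0),.185,3.8,255)])
s=ctrl.observe(); print(np.array(s["ee_rot"]).round(3))
cv2.imwrite("pics/c2_d.png",imaging.camera("side"))
```

```text
t 32.08 p [ 0.4951 -0.4385  0.3123] tray [0.2101 0.0056] ya 3.9 F [-0.3 -0.1  0.4] gap 0.0 j6 -0.84
[0.054, -0.074, 1.059] 0.0 255
[[-0.067  0.997  0.027]
 [ 0.998  0.068 -0.009]
 [-0.01   0.027 -1.   ]]
```

View pics/c2_d.png

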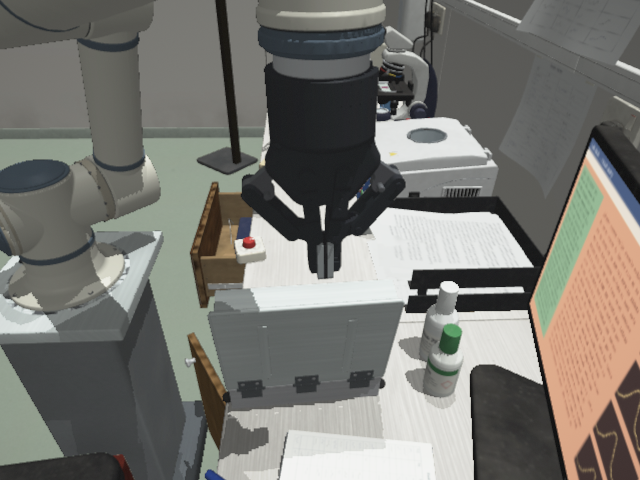

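Emit:
send_rows(series=[0, -0.04, 0.3, 0, 255, 0, -0.04, 0.7, 0, 255, 0, -0.04, 1, 0, 255, 0, -0.04, 1, 0, 255])

```text
time_s: 32.62
eef_pos: [0.4931, -0.4361, 0.1896]
ee_rot: [[-0.07, 0.997, 0.023], [0.998, 0.07, -0.004], [-0.006, 0.023, -1.0]]
force: [0.3, 0.6, 0.9]
finger_gap: 0.0001
```

Run:
```python
from geo import *
from plan import *
rows([(*t2w(.16,0),.185,3.8,255)])
cv2.imwrite("pics/c3_d.png",cv2.resize(imaging.camera("side")[150:420,180:430],None,fx=2.2,fy=2.2))
cv2.imwrite("pics/c3_w.png",imaging.camera("wrist"))
```

```text
t 32.62 p [ 0.4931 -0.4361  0.1896] tray [0.2076 0.0038] ya 4.0 F [0.3 0.6 0.9] gap 0.0 j6 -0.85
[0.397, -0.031, 0.035] 0.001 255
```

View pics/c3_d.png

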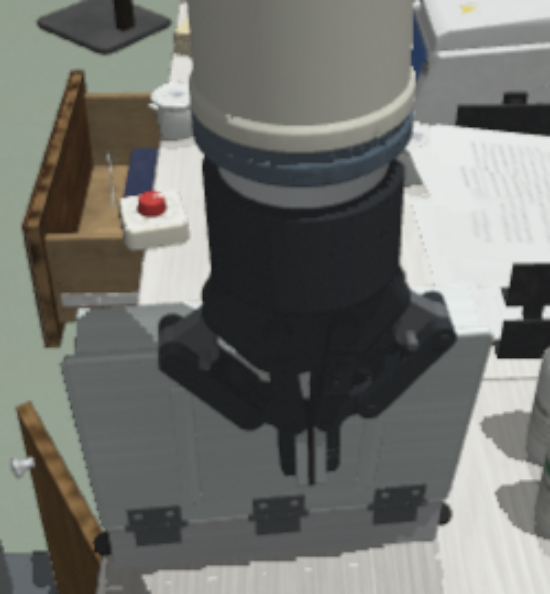

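View pics/c3_w.png

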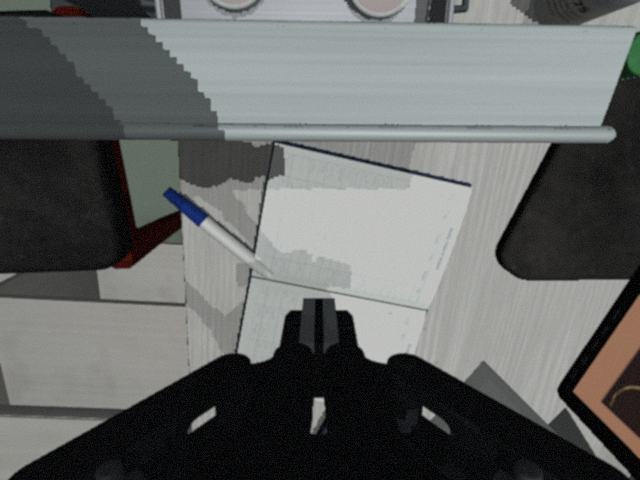

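Run:
```python
from plan import *
r=.165;b=.011
for th in (90,80,70,60,50,40,30,20,10,5,0):
    t=np.radians(th); print(th,"Tx",round(.093-(r*np.cos(t)-.0015*np.sin(t))+b,4),"z",round(.05+r*np.sin(t)+.0015*np.cos(t)-.035,4))
```

```text
90 Tx 0.1055 z 0.18
80 Tx 0.0768 z 0.1778
70 Tx 0.049 z 0.1706
60 Tx 0.0228 z 0.1586
50 Tx -0.0009 z 0.1424
40 Tx -0.0214 z 0.1222
30 Tx -0.0381 z 0.0988
20 Tx -0.0505 z 0.0728
10 Tx -0.0582 z 0.0451
5 Tx -0.0602 z 0.0309
0 Tx -0.061 z 0.0165
```

Emit:
send_rows(series=[0.1, -0.02, 0.05, 0, 255, 0.25, -0.02, 0.1, 0, 255, 0.4, -0.02, 0.1, 0, 255, 0.5, -0.02, 0.1, 0, 255, 0.55, -0.02, 0.1, 0, 255])

```text
time_s: 33.35
eef_pos: [0.4884, -0.3723, 0.1847]
ee_rot: [[-0.07, 0.997, 0.032], [0.997, 0.071, -0.013], [-0.015, 0.031, -0.999]]
force: [0.3, -1.8, 1.3]
finger_gap: 0.0001
```

Emit:
send_rows(series=[0.08, 0, 0, 0, 255, 0.16, 0, 0, 0, 255, 0.24, 0, 0, 0, 255, 0.3, 0, 0, 0, 255])

```text
time_s: 33.85
eef_pos: [0.4859, -0.3358, 0.1841]
ee_rot: [[-0.07, 0.997, 0.032], [0.997, 0.071, -0.013], [-0.015, 0.031, -0.999]]
force: [-0.9, -0.9, 1.9]
finger_gap: 0.0002
```

Run:
```python
from geo import *
from plan import *
rows([(*t2w(.0764,0),.178,3.8,255)])
cv2.imwrite("pics/c4_d.png",cv2.resize(imaging.camera("side")[150:420,180:430],None,fx=2.2,fy=2.2))
cv2.imwrite("pics/c4_s.png",imaging.camera("scene"))
```

```text
t 33.85 p [ 0.4859 -0.3358  0.1841] tray [0.107  0.0033] ya 4.1 F [-0.9 -0.9  1.9] gap 0.0 j6 -0.74
[0.256, -0.028, 0.046] 0.001 255
```

View pics/c4_d.png

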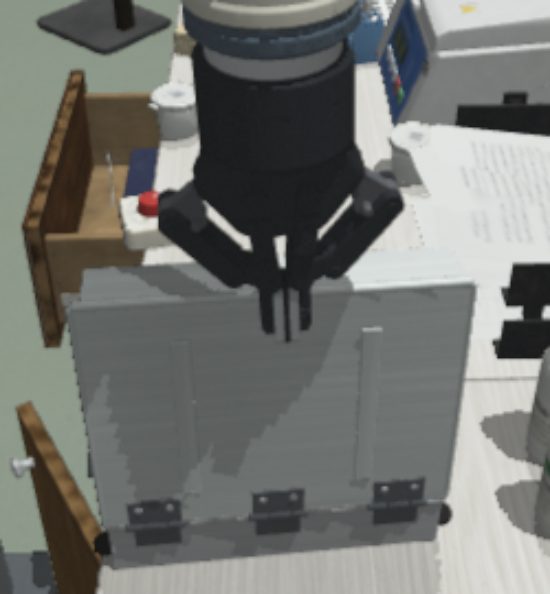

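View pics/c4_s.png

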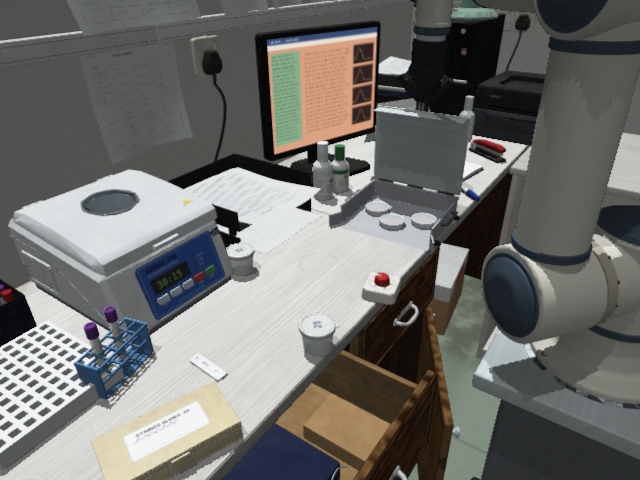

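The cover is now close to upright, with the fingertips about 18 mm below its edge. I'll follow the arc.

Emit:
send_rows(series=[0.08, 0, 0.02, 0, 255, 0.17, 0, 0.03, 0, 255, 0.26, -0.01, 0.05, 0, 255, 0.36, -0.01, 0.08, 0, 255, 0.46, -0.01, 0.11, 0, 255])

```text
time_s: 34.58
eef_pos: [0.4811, -0.2797, 0.1697]
ee_rot: [[-0.071, 0.997, 0.032], [0.997, 0.072, -0.012], [-0.014, 0.031, -0.999]]
force: [0.6, -0.6, 0.9]
finger_gap: -0.0001
```

Run:
```python
from geo import *
from plan import *
rows([(*t2w(.0228,0),.1586,3.8,255),(*t2w(-.0009,0),.1424,3.8,255),(*t2w(-.0214,0),.1222,3.8,255)])
cv2.imwrite("pics/c5_s.png",cv2.resize(imaging.camera("scene")[60:280,310:530],None,fx=2.6,fy=2.6))
```

```text
t 34.58 p [ 0.4811 -0.2797  0.1697] tray [0.0507 0.0022] ya 4.1 F [ 0.6 -0.6  0.9] gap -0.0 j6 -0.66
[0.234, -0.02, 0.089] 0.002 255
[0.433, -0.023, 0.221] 0.002 255
[0.607, -0.028, 0.387] 0.002 255
```

View pics/c5_s.png

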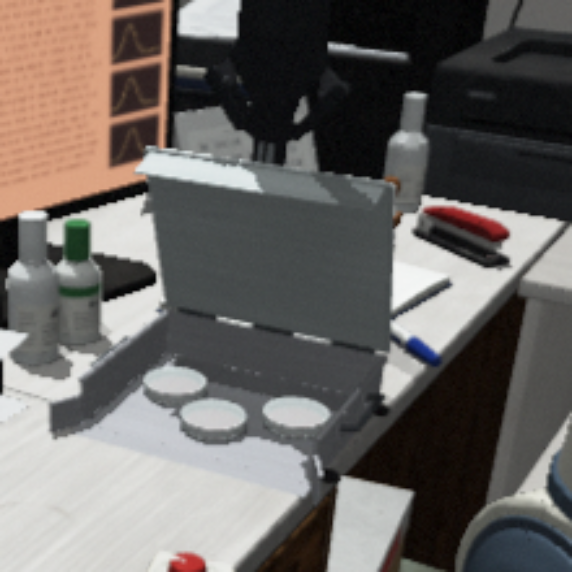

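The cover is past upright and leaning toward the mouth. I'll continue along the arc.

Emit:
send_rows(series=[0.12, -0.01, 0.04, 0, 255, 0.234, -0.02, 0.09, 0, 255, 0.335, -0.02, 0.15, 0, 255, 0.433, -0.02, 0.22, 0, 255, 0.52, -0.02, 0.3, 0, 255])

```text
time_s: 35.25
eef_pos: [0.4752, -0.2157, 0.1317]
ee_rot: [[-0.072, 0.997, 0.031], [0.997, 0.073, -0.01], [-0.013, 0.03, -0.999]]
force: [-0.4, 0.4, -0.0]
finger_gap: 0.0003
```

Run:
```python
from geo import *
from plan import *
rows([(*t2w(-.0214,0),.1222,3.8,255),(*t2w(-.0381,0),.0988,3.8,255),(*t2w(-.0505,0),.0728,3.8,255)])
cv2.imwrite("pics/c6_s.png",cv2.resize(imaging.camera("scene")[60:280,310:530],None,fx=2.6,fy=2.6))
```

```text
t 35.25 p [ 0.4752 -0.2157  0.1317] tray [-0.0135  0.0006] ya 4.2 F [-0.4  0.4 -0. ] gap 0.0 j6 -0.57
[0.067, -0.007, 0.078] 0.002 255
[0.208, -0.012, 0.272] 0.002 255
[0.314, -0.018, 0.487] 0.002 255
```

View pics/c6_s.png

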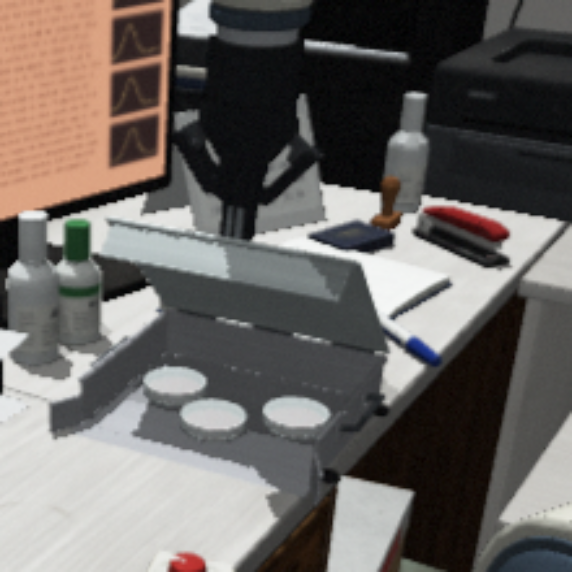

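Emit:
send_rows(series=[0.07, 0, 0.08, 0, 255, 0.14, -0.01, 0.17, 0, 255, 0.21, -0.01, 0.27, 0, 255, 0.265, -0.01, 0.38, 0, 255, 0.31, -0.02, 0.49, 0, 255])

```text
time_s: 35.92
eef_pos: [0.4713, -0.1774, 0.0698]
ee_rot: [[-0.073, 0.997, 0.029], [0.997, 0.074, -0.008], [-0.01, 0.029, -1.0]]
force: [0.1, 0.4, 1.3]
finger_gap: 0.0001
```

Run:
```python
from geo import *
from plan import *
rows([(*t2w(-.0582,0),.0451,3.8,255),(*t2w(-.061,0),.0165,3.8,255)])
cv2.imwrite("pics/c7_s.png",cv2.resize(imaging.camera("scene")[60:280,310:530],None,fx=2.6,fy=2.6))
```

```text
t 35.92 p [ 0.4713 -0.1774  0.0698] tray [-0.052  -0.0008] ya 4.2 F [0.1 0.4 1.3] gap 0.0 j6 -0.5
[0.054, 0.001, 0.205] 0.002 255
[0.08, -0.006, 0.443] 0.002 255
```

View pics/c7_s.png

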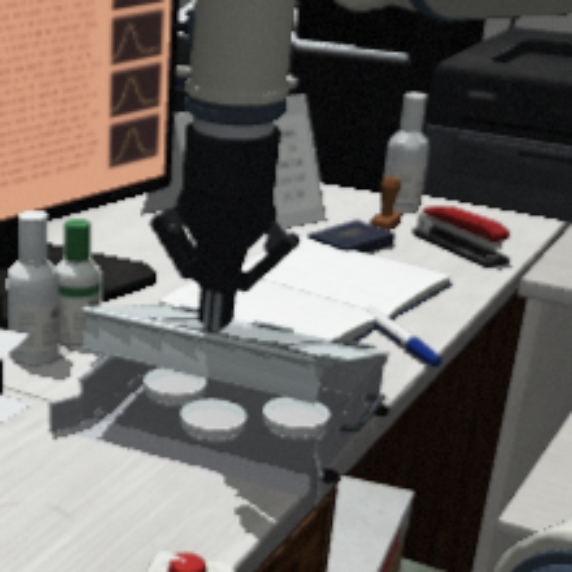

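Nearly shut. I'll press on down, more slowly near the end.

Emit:
send_rows(series=[0.03, 0, 0.1, 0, 255, 0.055, 0, 0.2, 0, 255, 0.07, 0, 0.3, 0, 255, 0.08, 0, 0.37, 0, 255, 0.08, 0, 0.41, 0, 255])

```text
time_s: 36.6
eef_pos: [0.4706, -0.1672, 0.0177]
ee_rot: [[-0.074, 0.997, 0.026], [0.997, 0.074, -0.006], [-0.008, 0.025, -1.0]]
force: [-0.1, 0.7, 0.2]
finger_gap: -0.0002
```

Run:
```python
from geo import *
from plan import *
rows([(*t2w(-.061,0),.0165,3.8,255)])
cv2.imwrite("pics/c8_s.png",cv2.resize(imaging.camera("scene")[110:280,310:490],None,fx=3.3,fy=3.3))
```

```text
t 36.6 p [ 0.4706 -0.1672  0.0177] tray [-0.0622 -0.0007] ya 4.2 F [-0.1  0.7  0.2] gap -0.0 j6 -0.49
[-0.01, 0.006, 0.01] 0.002 255
```

View pics/c8_s.png

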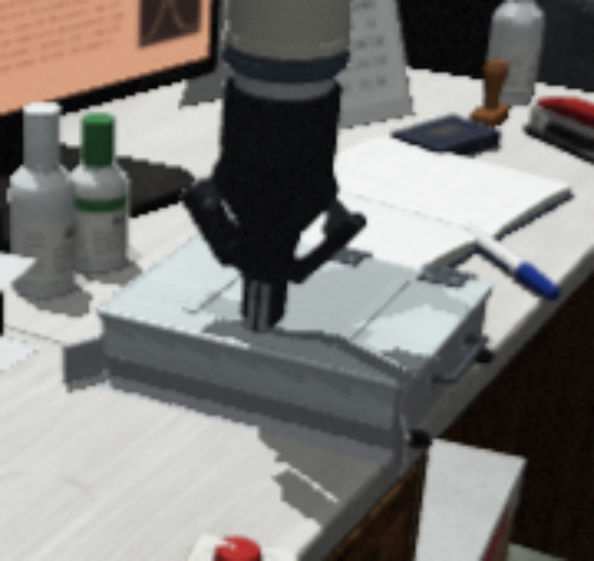

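Emit:
send_rows(series=[0, 0, 0.015, 0, 255, 0, 0, 0.03, 0, 255, 0, 0, 0.03, 0, 255])

```text
time_s: 37.02
eef_pos: [0.4708, -0.1674, 0.015]
ee_rot: [[-0.074, 0.997, 0.026], [0.997, 0.074, -0.006], [-0.008, 0.026, -1.0]]
force: [-3.2, 0.2, 4.0]
finger_gap: -0.0001
```

Emit:
send_rows(series=[0, 0, 0.015, 0, 255, 0, 0, 0.03, 0, 255, 0, 0, 0.03, 0, 255])

```text
time_s: 37.4
eef_pos: [0.4711, -0.1674, 0.0148]
ee_rot: [[-0.074, 0.997, 0.027], [0.997, 0.074, -0.007], [-0.009, 0.027, -1.0]]
force: [-10.2, 4.4, 17.6]
finger_gap: -0.0003
```

It met a firm stop: 17.6 N with no further travel, and the implied tip height is about 51.5 mm, the shut height. I'll lift off and check.

Emit:
send_rows(series=[0, 0, -0.05, 0, 255, 0, 0, -0.3, 0, 255, 0, 0, -0.7, 0, 255, 0, 0, -1, 0, 255])

```text
time_s: 37.9
eef_pos: [0.4682, -0.1668, 0.1371]
ee_rot: [[-0.073, 0.997, 0.029], [0.997, 0.074, -0.008], [-0.01, 0.028, -1.0]]
force: [0.6, -0.0, -0.2]
finger_gap: 0.0003
```

Emit:
send_rows(series=[0.2, 0, -0.5, 0, 255, 0.4, 0, -0.9, 0, 255, 0.4, 0, -0.9, 0, 255, 0.4, 0, -0.9, 0, 255])

```text
time_s: 38.4
eef_pos: [0.4616, -0.1182, 0.2442]
ee_rot: [[-0.074, 0.997, 0.029], [0.997, 0.074, -0.008], [-0.01, 0.028, -1.0]]
force: [-0.4, -0.5, -1.2]
finger_gap: -0.0005
```

Run:
```python
from geo import *
from plan import *
rows([])
a=imaging.camera("scene"); b=imaging.camera("side")
cv2.imwrite("pics/z_s.png",a); p=[.4755,-.2292,-1.504,0.]
cv2.imwrite("pics/z_sw.png",wire(a,"scene",p,(310,150),(190,120),4))
cv2.imwrite("pics/z_dw.png",wire(b,"side",p,(190,190),(250,230),2.5))
```

```text
t 38.4 p [ 0.4616 -0.1182  0.2442] tray [-0.1117 -0.0064] ya 4.2 F [-0.4 -0.5 -1.2] gap -0.001 j6 -0.4
```

View pics/z_s.png

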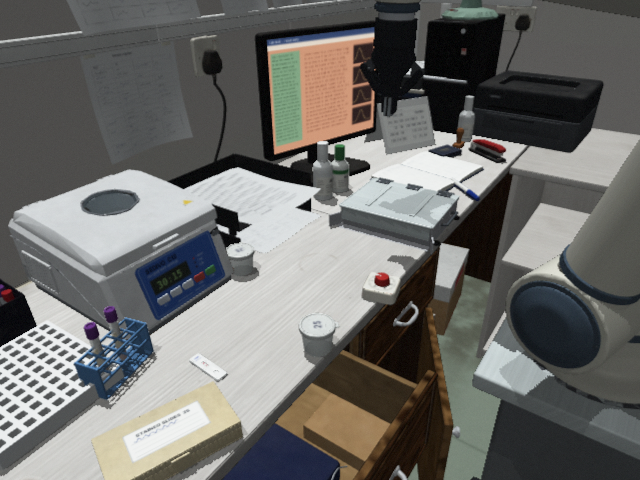

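View pics/z_sw.png

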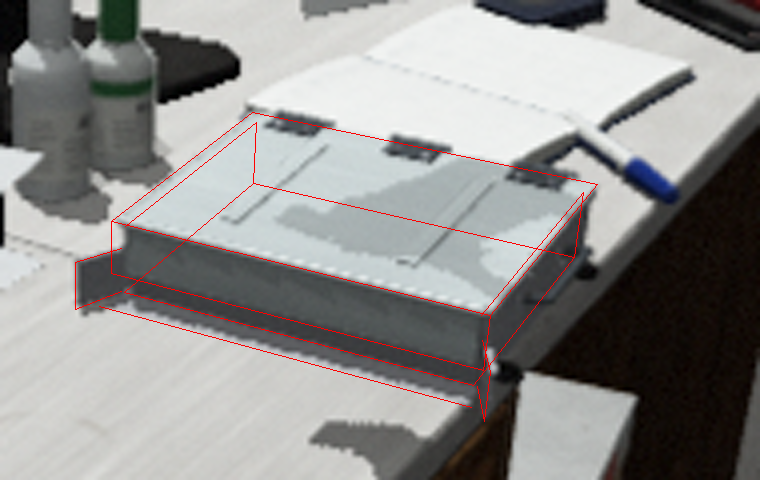

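View pics/z_dw.png

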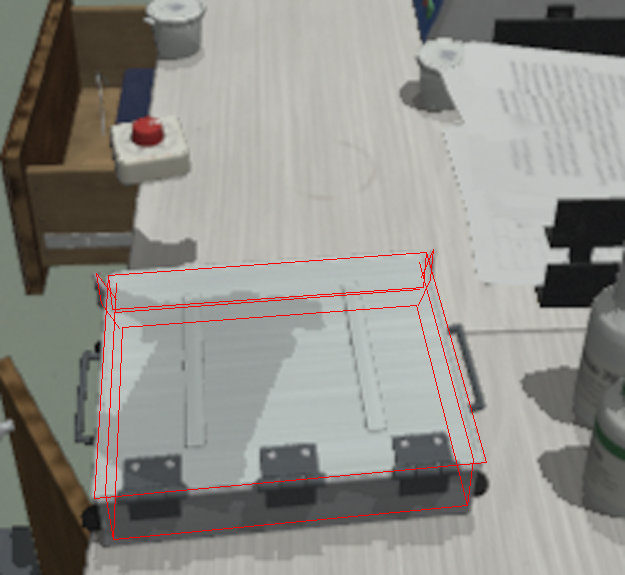

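The cover matches the shut wireframe. I'll run a last difference check on the objects that had to stay, then hand in.

Run:
```python
import cv2,numpy as np
from station import ctrl
a=cv2.imread("pics/a_scene.png",0);b=cv2.imread("pics/z_s.png",0)
for n,(x,y,w,h) in dict(far=(226,238,32,30),near=(296,312,44,34),timer=(362,272,40,30),cas=(186,352,46,32)).items():
    r=cv2.matchTemplate(b[y-6:y+h+6,x-6:x+w+6],a[y:y+h,x:x+w],cv2.TM_CCOEFF_NORMED); _,v,_,l=cv2.minMaxLoc(r); print(n,round(v,3),np.array(l)-6)
print(ctrl.job_done())
```

```text
far 1.0 [0 0]
near 1.0 [0 0]
timer 0.977 [0 0]
cas 0.998 [0 0]
the job is handed in; nothing more can be done
None
```

The job is done and handed in at about 38 s of the 72 s allowed. With closed fingers I slid the three dishes over the sill and into the tray one at a time. I then pushed the cover over from behind and pressed it shut.

**Last checks:**
- **Dishes:** before I closed the cover, the camera showed all three flat on the tray floor. I estimate their centres at about 105, 100 and 57 mm behind the mouth's edge, where 33 mm is needed.
- **Cover:** it stopped firmly at 17.6 N, and after I lifted off it matched the shut outline in both the scene and side views.
- **Cups, timer and cassette:** none shifted by a pixel in the scene view between start and finish.

**What disagreed:** the visible fingertips end about 35 mm short of the reported TCP. Because of this, my first pass at the dish on the far side and my first pass at the one beside the timer went over them without moving them. I lowered the tool and repeated both pushes. The wrist force never read above about 21 N in any reading I took.

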